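Dial open the punch box

ROBOT

A 6-joint arm with a two-finger parallel gripper is mounted at the origin on the work surface. World frame = base frame: x ahead of the robot, y to its left, z up, the work surface at z = 0. Lengths are in mm, angles in rad, forces in N, time in s.
With the tool pointing down it reaches from about 350 to 725 mm from the base axis. Payload 4.3 kg.
Tool frame: the origin (TCP) lies at the very end of the fingers, on their centre line; the grasp point (between the pads) lies 19 mm behind it (ctrl.grip_depth is the distance from the TCP to the grasp point, in mm); z points along the fingers, y is the direction in which the jaws open and shut (so a half turn about z gives the same grasp; the last joint's range is limited). The gripper opens to 85 mm and grips with 20 to 120 N. Pads are 22 mm wide; open, the fingers measure 114 mm over their backs; the gripper's body (76 mm by 85 mm) begins 54 mm behind the grasp point. The pads swing forward as they close: fully open they stand 13 mm farther back than shut.
Start: joints at [1.02, 0.377, 0.081, 1.274, 0, 1.46], TCP at [245.343, 520.071, 231.329] pointing down, gripper open.
Joint ranges: [-2.72, 2.72], [-0.84, 1.66], [-1.02, 1.22], [-1.77, 2.12], [-1.37, 1.28], [-3.14, 3.14]. Speed limits (rad/s): [2.57, 2.57, 3.14, 3.14, 3.14, 3.14].

INTERFACE

Orientations are given as a unit quaternion [x, y, z, w].
In Python, from cell import ctrl gives the robot as it stands.
- The arm moves only by the tool move_arm, never from a script. Its argument "commands" is a list of rows, each a list of 3 entries, a list of its own where there are three numbers: the turn, a rotation vector about the tool's x, y, z in rad, then the shift along the tool's x, y, z in cm, then the gripper command: -1 is fully open, 1 is shut, values between are in proportion. A call has 1 to 12 rows; each row shifts and turns the commanded pose from where the row before left it, along the tool's axes as they then stand; what a row does not reach is not made up. A row lasts 1/10 s, in which the tool goes at most 50 mm and 8.59 degrees, less where a joint would pass 70% of its speed; a pose out of reach is approached as far as the arm can. A call is refused whole if a number of a shift passes 5 or a number of a turn 0.15, either way. A call with a gripper value outside its range is refused whole. The fingers move at their own pace and stop on an object; "force" is the grip in N (left out, the last holds). Time passes only in rows, so rows that do not move let the fingers close. It gives the time, the measured TCP pose, the force and the opening at its end, in the units of the state.
- ctrl.sense(): the state, without advancing time (a new reading comes with each control period).
- ctrl.read_camera(name): name is "side" or "top"; returns a dict with "color" (384x512x3 uint8, blue, green, red), "depth" (384x512 float32, mm along the optical axis (not along the pixel's ray), 0 where there is no reading), "camera_matrix" (3x3 intrinsics, pixels), "dist_coeffs" ([k1, k2, p1, p2, k3] as OpenCV has them; the pictures are not rectified), "world_from_camera" (4x4, takes a point from camera to world coordinates). Camera axes: x right, y up, looking along -z (the intrinsics and any distortion apply to the point x, -y, -z); pixel columns grow to the right and rows downward; lengths in mm; the calibration is good to about 2 mm. A picture is of the moment at which its call begins.
- ctrl.hand_in(): hands the job in, once; it reports no verdict.
Trained networks look in a picture, given as the dict that the camera call returned (one of the last four; its "shot" number tells which), for a name from the list of things; names that differ only in an ending like _2 or _b are one class to them, and where a whole thing is asked for, a point or a joint stands for the part that bears it (a point fixed in the world has none). Each returns a list of dicts, best first, with "confidence" (0 to 1); they miss things now and then, are a little off and sometimes report something else, mostly with a low value. They report only what shows in the picture. A call takes as long as a camera call.
- ctrl.spot_in(name, picture): "box" ([centre column, centre row, width, height] in pixels, round what is visible of it).
The state is a dict: "time_s": time; "joint_pos": joint angles; "joint_vel": joint speeds; "tau": joint torques, N m; "ee_pos": TCP position; "tcp_rot": TCP orientation; "ft_force": force on the tool from outside, world axes, zero at the start; "wrist_torque": the same for the moment, N m; "width": finger opening in mm.
Only numpy, scipy, OpenCV 4.12 (cv2) and the standard library are available. Lean on these libraries where they do the work, as an engineer would, in place of code of your own. Each camera call takes 0.05 s, during which the arm holds its last target.

TASK

Unlock the steel punch box by its dial: turn the dial anticlockwise (seen from above) until its peg comes to the 8 o'clock mark for the third time, turn it back clockwise, passing the 11 o'clock mark once and stopping at it the second time, then turn it slowly anticlockwise again: the last number is not known, so go on until you feel the latch drop in and the dial stop dead. Then slide the box's cover fully open, pushing it by its bar away from the robot, and leave everything else on the bench alone.

Things in the scene. Friction and masses are not known exactly. Their poses are not given: they have to be found in the camera images.
- box: the lock box: dark steel, 180 mm (x) by 300 mm (y) by 86 mm high, fixed on the bench; origin at the centre of its underside. Its x axis points away from the robot (within 0.3 rad), y to the left, z up. The dial is on the left half of its top, the sliding cover on the right half. A chisel lies on the top beyond the dial
- dial_centre (a point): on the dial's axis at its face, 95 mm above the bench (box x 0, y +70 mm); axes as the box's. The dial is a steel disc 88 mm across that turns any number of turns about the vertical, takes 2 to 6 N at the peg and stays where it is left. On its face stand only the peg and, in the middle, a cap 18 mm across, 2 mm high
- mark_12 (a point): middle of the long broad mark on the box's top, just beyond the dial's rim at box +x: 12 o'clock. Twelve marks stand round the dial 30 degrees apart like a clock face seen from above: 3 at box -y, 6 at -x, 9 at +y. The peg is the pointer: it is at mark h when it stands 30*h degrees clockwise of 12. Stopping within 5 degrees is good enough
- peg (a point): middle of the upright round steel peg on the dial: 12 mm thick, 30 mm tall, 32 mm from the dial's axis, fixed to the dial; this point is 110 mm above the bench, 15 mm above the dial's face. Pushed sideways it carries the dial round, with no pull-back of its own
- dial (a joint): turn of the dial, rad, growing anticlockwise seen from above and counting on over full turns; 0 = peg at 12, so mark 8 is at 2.094 and mark 11 at 0.524 (plus whole turns). Starts between -0.5 and 1.3. Inside, the dial picks up two loose wheels one after the other, each after 340 degrees of play; if a number is overshot, begin again from the first
- latch_stud (a point): top of a 7 mm steel stud that stands 5 mm out of a slot in the box's top, between dial and cover; it moves with the sprung latch inside and shows where that is. It need not be touched
- latch (a joint): travel of the sprung latch towards the dial, m: 0 to 0.003 while it rides on the wheels (locked). When all three gates stand under it it jumps by itself to about 0.009; the dial then stops dead within 15 degrees and the cover is free. The last gate is 50 to 250 degrees anticlockwise of mark 11, new each time; cross it slower than 2 rad/s
- cover_bar (a point): centre of the upright bar on the flat aluminium cover: 10 mm thick (box x), 80 mm long (box y), 20 mm tall; this point is 96 mm above the bench, the cover's top 86 mm. Axes as the box's. The bar travels with the cover
- cover (a joint): travel of the cover along box +x (away from the robot), m: 0 shut, 0.090 fully open at its stop. The latch blocks it after about 1.5 mm until it has dropped; then it takes about 2 N to push and stays where it is left

How it is judged:
By the outcome, as a careful person would: the job done as asked, in the order asked, and still so for the second after the job is handed in, with the robot touching nothing.
It also fails if it takes over 72 s, if anything falls off the work surface, if the arm or the gripper's body presses on something with over 40 N, if the wrist force passes 120 N, or if a joint passes its speed limit or range.

## Working session

There is one attempt and no reset: what is moved stays moved. The work goes in short steps, Python scripts to look and compute and a tool call to move; the robot and the scene stay as the last step left them, time stands still between calls to the robot, and variables do not carry over. Pictures are saved under pics/ and viewed, and the job is handed in when it is done.

Besides the shell and the picture viewer there is one more tool, called after "Call:" by a JSON object that holds its "method" and its "body", one argument or row to a line. move_arm: Moves the arm, as the interface text tells. Its arguments: {"type":"object","properties":{"commands":{"type":"array"},"force":{"type":"number"}},"required":["commands"]}

```bash
mkdir -p pics; ls; cat > h.py <<'E'
import numpy as np, cv2
from cell import ctrl
def ray(p,u,v):
    K=np.array(p["camera_matrix"],float);d=np.array(p["dist_coeffs"],float)
    q=cv2.undistortPoints(np.array([[[u,v]]],float),K,d)[0,0]
    T=np.array(p["world_from_camera"]);D=T[:3,:3]@np.array([q[0],-q[1],-1.0]);return T[:3,3],D
def atz(p,u,v,z):
    o,D=ray(p,u,v);return o+D*(z-o[2])/D[2]
def proj(p,P):
    T=np.linalg.inv(np.array(p["world_from_camera"]));c=T[:3,:3]@np.array(P,float)+T[:3,3]
    return cv2.projectPoints(np.array([[c[0],-c[1],-c[2]]]),np.zeros(3),np.zeros(3),np.array(p["camera_matrix"],float),np.array(p["dist_coeffs"],float))[0][0,0]
E
python3 - <<'E'
from h import *
s=ctrl.sense()
print({k:np.round(s[k],3) for k in s})
Z=dict(box=86,dial_centre=95,mark_12=86,peg=110,latch_stud=91,cover_bar=96)
for n in("top","side"):
    p=ctrl.read_camera(n);cv2.imwrite(f"pics/{n}0.png",p["color"])
    print(n,np.round(p["world_from_camera"],2).tolist())
    for k in Z:
        for r in ctrl.spot_in(k,p)[:2]:
            b=r["box"];print(k,np.round(b,1),round(r["confidence"],2),np.round(atz(p,b[0],b[1],Z[k]),1))
E
```

```text
pics
{'time_s': np.float64(0.0), 'joint_pos': array([1.02 , 0.378, 0.08 , 1.274, 0.   , 1.46 ]), 'joint_vel': array([-0.   ,  0.001, -0.001,  0.002, -0.001, -0.   ]), 'tau': array([ 1.0000e-03, -4.6360e+01,  2.6988e+01,  2.1000e-02,  0.0000e+00,
        0.0000e+00]), 'ee_pos': array([244.99 , 519.495, 230.369]), 'tcp_rot': array([ 0.219,  0.976, -0.001, -0.   ]), 'ft_force': array([ 0.193, -0.036, -0.266]), 'wrist_torque': array([-0.009, -0.026, -0.046]), 'width': np.float64(85.206)}
top [[0.02, 0.99, -0.14, 505.36], [-1.0, 0.02, 0.03, 59.69], [0.03, 0.14, 0.99, 758.96], [0.0, 0.0, 0.0, 1.0]]
box [315.7 181.1 234.2 210.4] 0.57 [611.2 -46.7  86. ]
dial_centre [317.  179.8 229.8 202.3] 0.69 [611.7 -47.1  95. ]
mark_12 [318.4 180.4 227.9 205.6] 0.93 [612.3 -50.5  86. ]
peg [267.2 211.2  58.4  59.5] 0.91 [565.   22.6 110. ]
cover_bar [366.9 199.5 113.9 129. ] 0.76 [ 585.5 -116.5   96. ]
side [[0.97, 0.12, -0.2, 456.2], [-0.23, 0.58, -0.78, -451.93], [0.02, 0.81, 0.59, 478.33], [0.0, 0.0, 0.0, 1.0]]
box [316.2 278.8 296.2 210.5] 0.76 [ 621.2 -105.4   86. ]
dial_centre [299.6 305.6 194.5 135.3] 0.72 [ 587.1 -146.    95. ]
dial_centre [315.2 279.6 296.1 208.9] 0.62 [ 615.9 -114.2   95. ]
mark_12 [317.5 278.  300.4 211.6] 0.67 [ 623.1 -104.5   86. ]
peg [246.9 211.1  70.8  62.1] 0.93 [564.2   4.6 110. ]
latch_stud [262.6 246.5   1.9   7.8] 0.59 [572.9 -44.6  91. ]
cover_bar [299.4 306.8 190.1 139.4] 0.73 [ 586.  -148.3   96. ]
```

```bash
python3 - <<'E'
import cv2
a=cv2.imread("pics/top0.png")[60:300,180:450];cv2.imwrite("pics/t0c.png",cv2.resize(a,None,fx=2.4,fy=2.4,interpolation=cv2.INTER_CUBIC))
a=cv2.imread("pics/side0.png")[150:384,150:480];cv2.imwrite("pics/s0c.png",cv2.resize(a,None,fx=2.4,fy=2.4,interpolation=cv2.INTER_CUBIC))
E
```

```text
(no output)
```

View pics/t0c.png

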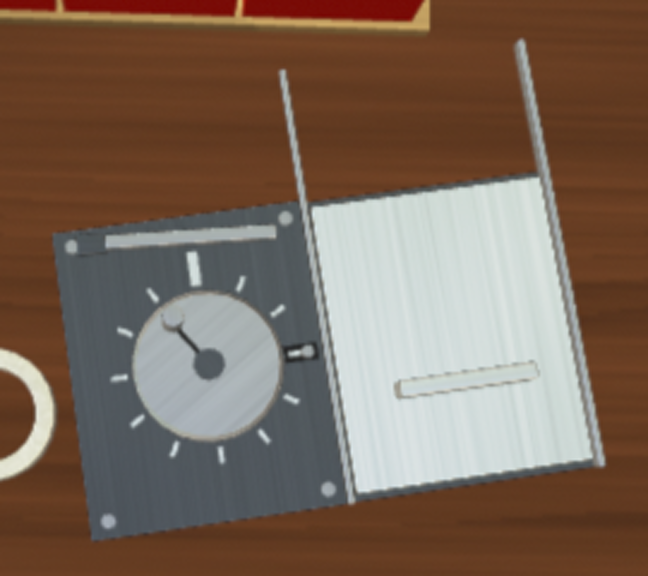

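View pics/s0c.png

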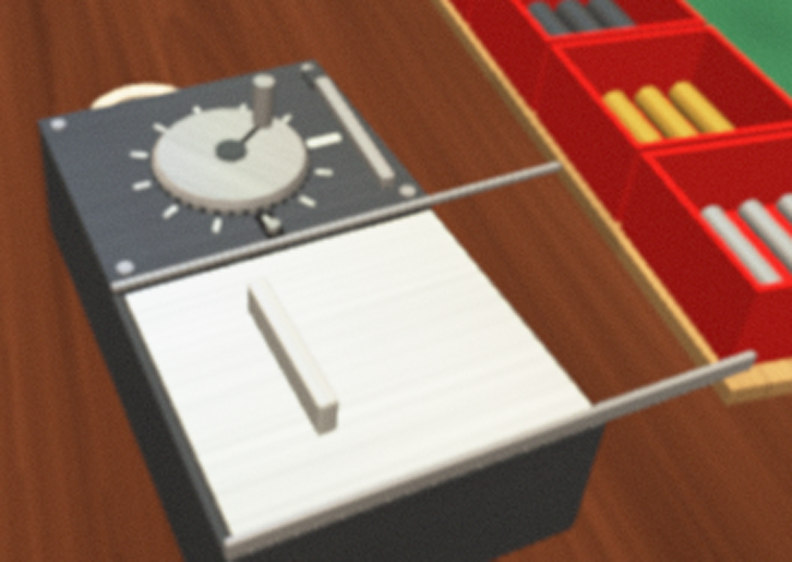

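The top view shows the dial cap at about (267,212), the peg near 11 o'clock at (252,193), mark 12 at (260,172), the stud at (308,206) and the bar at (374,218). The chisel lies beyond mark 12. I'll fit the pose next.

```bash
python3 - <<'E'
import cv2
for n,(a,b,c,d),f in(("top",(155,260,225,320),7),("side",(165,260,200,300),7)):
    a=cv2.imread(f"pics/{n}0.png")[a:b,c:d];cv2.imwrite(f"pics/{n}0z.png",cv2.resize(a,None,fx=f,fy=f,interpolation=cv2.INTER_CUBIC)[:600,:800])
E
python3 - <<'E'
from h import *
p=ctrl.read_camera("top")
f=lambda a,b,z:atz(p,180+a/2.4,60+b/2.4,z)[:2]
cap=f(209,364,97);c86=cap
for n,a,b,h in(("12",193,268,0),("6",221,454,6),("9",119,378,9),("1",241,283,1),("2",278,311,2),("11",152,295,11),("10",124,331,10),("8",137,421,8),("7",174,450,7),("5",264,436,5),("4",291,399,4)):
    P=f(a,b,86);d=P-cap;print(n,np.round(P,1),np.round(np.hypot(*d),1),"yaw",np.round(np.degrees(np.arctan2(d[1],d[0]))+30*h,1))
print("cap",cap)
pk=f(172,320,125);d=pk-cap;print("peg",pk,np.hypot(*d),np.degrees(np.arctan2(d[1],d[0])))
for a,b in((397,390),(539,371)):print("bar",f(a,b,106))
for a,b in((53,234),(93,540)):print("corner",f(a,b,86))
E
```

```text
12 [622.9  31.6] 58.2 yaw 9.5
6 [514.8  13.7] 51.4 yaw 9.3
9 [557.3  73.4] 52.0 yaw 369.1
1 [614.6   3.2] 52.5 yaw 9.1
2 [598.5 -18.7] 52.3 yaw 9.1
11 [606.3  55.3] 52.7 yaw 369.3
10 [584.7  71.2] 52.8 yaw 368.7
8 [532.7  62.4] 52.0 yaw 369.1
7 [516.6  40.8] 52.4 yaw 369.0
5 [525.6 -11. ] 51.8 yaw 9.5
4 [547.2 -26.5] 51.9 yaw 9.3
cap [565.52526597  21.97441486]
peg [586.79675171  44.28476214] 30.825763599616987 46.36550272552755
bar [552.23140107 -84.05568706]
bar [ 564.68269527 -165.4563689 ]
corner [641.18930762 114.27230882]
corner [464.99912293  85.76302221]
```

View pics/top0z.png

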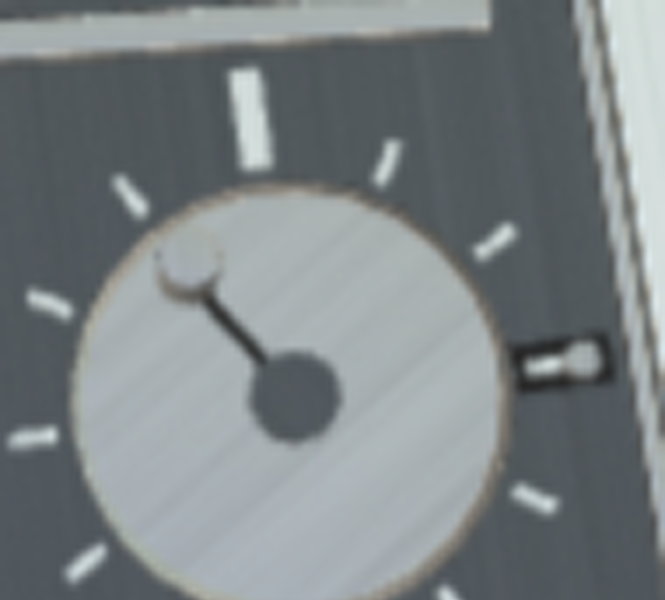

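View pics/side0z.png

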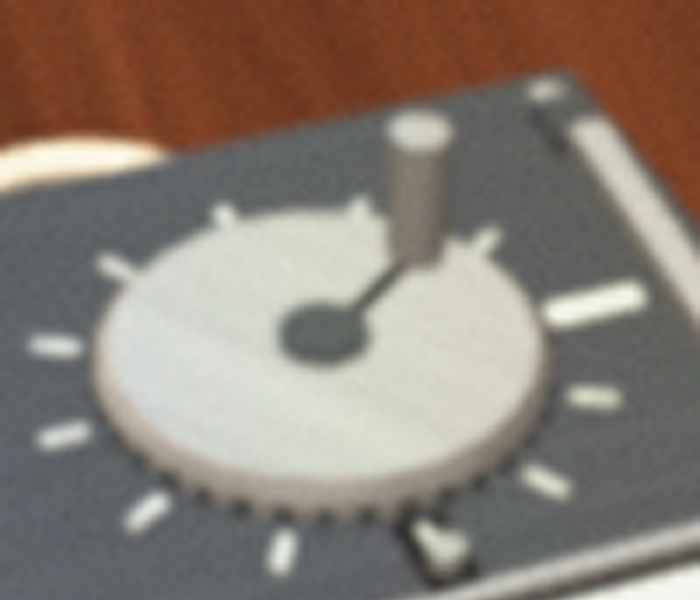

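```bash
python3 - <<'E'
from h import *
p=ctrl.read_camera("side");q=ctrl.read_camera("top")
print("side cap",atz(p,200+325/7,165+333/7,97),"pegtop",atz(p,200+420/7,165+132/7,125))
print("top cap",atz(q,225+295/7,155+397/7,97),"pegtop",atz(q,225+190/7,155+257/7,125))
# two-ray intersection
def tri(a,b):
    (o1,d1),(o2,d2)=a,b
    A=np.stack([d1,-d2],1);s=np.linalg.lstsq(A,o2-o1,rcond=None)[0]
    return o1+d1*s[0],o2+d2*s[1]
print(tri(ray(q,225+295/7,155+397/7),ray(p,200+325/7,165+333/7)))
print(tri(ray(q,225+190/7,155+257/7),ray(p,200+420/7,165+132/7)))
s=ctrl.sense();from scipy.spatial.transform import Rotation as R
print(s["ee_pos"],R.from_quat(s["tcp_rot"]).as_matrix().round(3))
# max heights on rails & chisel
D=q["depth"];print(D[170,240],[ (c,float(D[150,c])) for c in (230,250,270)])
K=q["camera_matrix"];T=np.array(q["world_from_camera"])
def pz(u,v):
    o,d=ray(q,u,v);return (o+d*D[int(v),int(u)]).round(1)
for n,u,v in(("chisel",250,158),("chiselhandle",215,161),("rail",316,199),("rail2",420,170),("top",200,220),("ring",190,232)):print(n,pz(u,v))
E
```

```text
side cap [566.65479842  17.7573238   97.        ] pegtop [589.95541547  39.72116712 125.        ]
top cap [565.46151981  21.89172861  97.        ] pegtop [588.9646316   43.69726159 125.        ]
(array([565.74881948,  21.71101722,  93.83550891]), array([567.52026587,  21.43769416,  94.01194441]))
(array([589.33705627,  43.62600092, 122.1758545 ]), array([590.94169898,  43.34660723, 122.39451119]))
[245.35029052 520.08555681 231.32743461] [[-0.904  0.427  0.   ]
 [ 0.427  0.904  0.   ]
 [-0.     0.    -1.   ]]
683.01337 [(230, 775.2050170898438), (250, 773.09033203125), (270, 689.6891479492188)]
chisel [640.9  46.8  91.9]
chiselhandle [636.2  95.8  88.1]
rail [585.6 -46.9  87.7]
rail2 [ 646.5 -228.5    1.2]
top [558.2 120.2  11.7]
ring [540.1 136.2  -1.5]
```

Call:
{"method": "move_arm", "body": {
  "commands": [
    [[0,0,-0.12],[0,0,0],-0.4],
    [[0,0,-0.12],[0,0,0],-0.4],
    [[0,0,-0.12],[0,0,0],-0.4],
    [[0,0,-0.12],[0,0,0],-0.4],
    [[0,0,-0.122],[0,0,0],-0.4],
    [[0,0,0],[0,0,0],-0.4]
  ],
  "force": 30
}}

```text
time_s: 1.45
ee_pos: [245.4, 520.1, 231.4]
tcp_rot: [-0.08, 0.997, 0.0, 0.0]
ft_force: [0.3, -0.4, -0.0]
width: 59.8
```

Call:
{"method": "move_arm", "body": {
  "commands": [
    [[0,0,0],[-2.2,-4.39,0],-0.4],
    [[0,0,0],[-2.2,-4.39,0],-0.4],
    [[0,0,0],[-2.2,-4.39,0],-0.4],
    [[0,0,0],[-2.2,-4.39,0],-0.4],
    [[0,0,0],[-2.2,-4.39,0],-0.4],
    [[0,0,0],[-2.2,-4.39,0],-0.4],
    [[0,0,0],[-2.2,-4.39,0],-0.4],
    [[0,0,0],[-2.2,-4.39,0],-0.4],
    [[0,0,0],[-2.2,-4.39,0],-0.4],
    [[0,0,0],[-2.2,-4.39,0],-0.4],
    [[0,0,0],[0,0,0],-0.4],
    [[0,0,0],[0,0,0],-0.4]
  ]
}}

```text
time_s: 2.65
ee_pos: [533.4, 121.1, 231.1]
tcp_rot: [-0.078, 0.997, 0.0, -0.0]
ft_force: [-1.1, -1.3, 0.0]
width: 59.8
```

```bash
cat >> h.py <<'E'
from scipy.spatial.transform import Rotation as R
def st(C=None):
    s=ctrl.sense();M=R.from_quat(s["tcp_rot"]).as_matrix();e=np.array(s["ee_pos"])
    a=np.radians(9.2);B=np.array([[np.cos(a),np.sin(a)],[-np.sin(a),np.cos(a)]])
    print("t",round(s["time_s"],2),"ee",e.round(1),"ydir",np.degrees(np.arctan2(M[1,1],M[0,1])).round(2),"z",M[:,2].round(3),"w",round(s["width"],1),"Fbox",(B@s["ft_force"][:2]).round(1),round(s["ft_force"][2],1),"q",np.round(s["joint_pos"],2))
    if C is not None:
        d=B@(e[:2]-C);print("rel box",d.round(2),"r",np.hypot(*d).round(2),"ang",np.degrees(np.arctan2(d[1],d[0])).round(2))
    return s
E
python3 - <<'E'
from h import *
st([566,21.0])
E
```

```text
t 2.65 ee [533.4 121.1 231.1] ydir 98.97 z [-0.     0.001 -1.   ] w 59.8 Fbox [-1.3 -1.1] 0.0 q [ 0.11  0.32 -0.    1.25  0.   -0.05]
rel box [-16.22 104.05] r 105.3 ang 98.86
```

Call:
{"method": "move_arm", "body": {
  "commands": [
    [[0,0,0],[-2.14,-4.32,0],-0.4],
    [[0,0,0],[-2.14,-4.31,0],-0.4],
    [[0,0,0],[0,0,4.0],-0.4],
    [[0,0,0],[0,0,4.0],-0.4],
    [[0,0,0],[0,0,3.0],-0.4],
    [[0,0,0],[0,0,1.0],-0.4],
    [[0,0,0],[0,0,1.1],-0.4],
    [[0,0,0],[0,0,0],-0.4]
  ]
}}

```text
time_s: 3.45
ee_pos: [588.7, 44.6, 100.1]
tcp_rot: [-0.081, 0.997, 0.0, -0.0]
ft_force: [-0.8, -0.1, -0.5]
width: 59.5
```

```bash
python3 - <<'E'
from h import *
st([566,21.0])
p=ctrl.read_camera("side");a=p["color"][130:280,180:330];cv2.imwrite("pics/s1.png",cv2.resize(a,None,fx=4,fy=4,interpolation=cv2.INTER_CUBIC))
E
```

```text
t 3.45 ee [588.7  44.6 100.1] ydir 99.28 z [-0.001  0.    -1.   ] w 59.5 Fbox [-0.8  0. ] -0.5 q [-0.03  0.48 -0.12  0.98  0.   -0.19]
rel box [26.14 19.71] r 32.74 ang 37.02
```

View pics/s1.png

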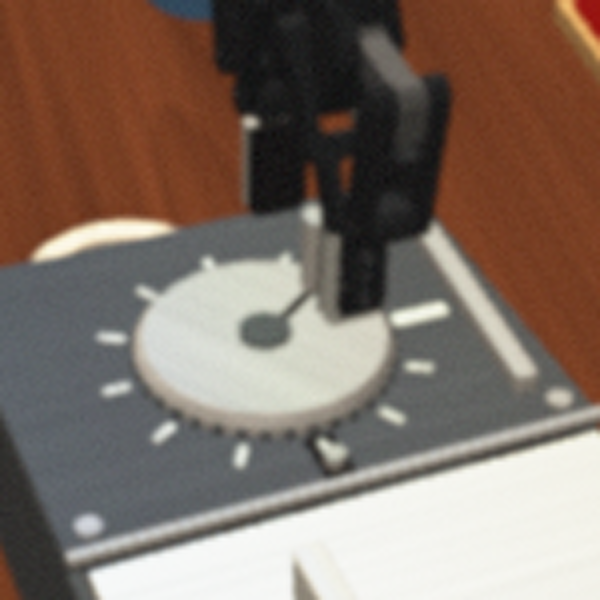

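The peg at (313,250) sits between the open fingers. Close on it next.

Call:
{"method": "move_arm", "body": {
  "commands": [
    [[0,0,0],[0,0,0],0.4],
    [[0,0,0],[0,0,0],1],
    [[0,0,0],[0,0,0],1],
    [[0,0,0],[0,0,0],1],
    [[0,0,0],[0,0,0],1],
    [[0,0,0],[0,0,0],1]
  ],
  "force": 30
}}

```text
time_s: 4.1
ee_pos: [589.7, 43.3, 101.3]
tcp_rot: [-0.08, 0.997, -0.0, 0.001]
ft_force: [-1.0, -1.5, 6.1]
width: 10.6
```

```bash
python3 - <<'E'
from h import *
st([566,21.0])
for n,a in(("side",(130,280,180,330)),("top",(150,270,210,340))):
    p=ctrl.read_camera(n);b=p["color"][a[0]:a[1],a[2]:a[3]];cv2.imwrite(f"pics/{n}2.png",cv2.resize(b,None,fx=4,fy=4,interpolation=cv2.INTER_CUBIC))
E
```

```text
t 4.1 ee [589.7  43.3 101.3] ydir 99.21 z [ 0.002 -0.001 -1.   ] w 10.6 Fbox [-1.2 -1.3] 6.1 q [-0.03  0.47 -0.11  0.98 -0.   -0.19]
rel box [26.93 18.2 ] r 32.5 ang 34.06
```

View pics/side2.png

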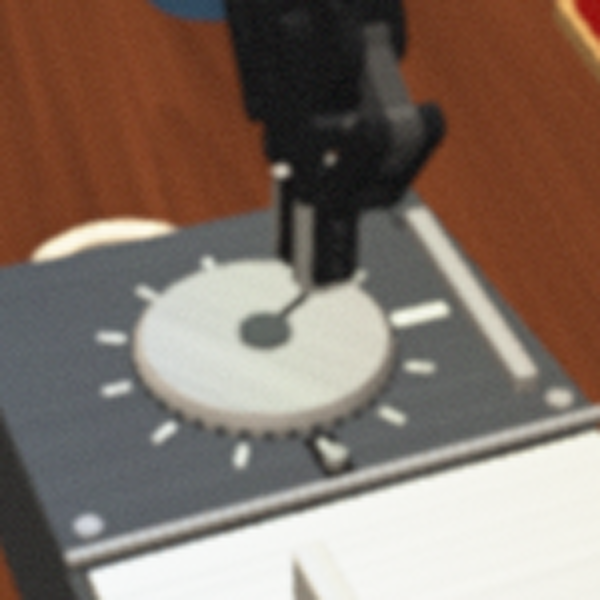

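View pics/top2.png

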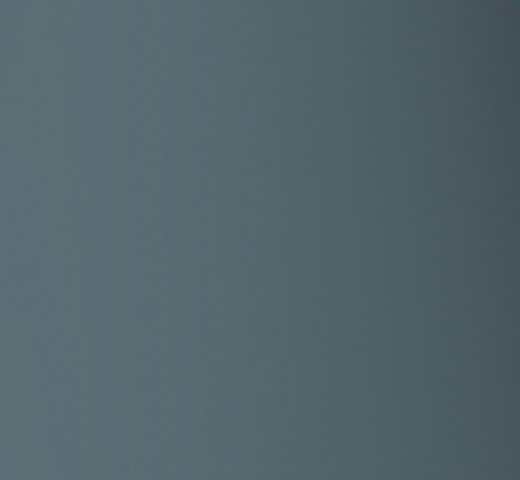

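Gripped. Next I'll print row tables for circular moves.

```bash
cat >> h.py <<'E'
def tab(a0,s,n,off=(0,0)):
    "rows for peg from a0 by n steps of s deg; off: box-frame correction spread (mm)"
    L=[]
    for i in range(n):
        a,b=np.radians(a0+s*i),np.radians(a0+s*(i+1))
        L.append((round(-(32*(np.cos(b)-np.cos(a))+off[0]/n)/10,2),round((32*(np.sin(b)-np.sin(a))+off[1]/n)/10,2)))
    print(L)
E
python3 -c "
from h import *
tab(34,10,12)"
```

```text
[(np.float64(0.35), np.float64(0.43)), (np.float64(0.42), np.float64(0.37)), (np.float64(0.48), np.float64(0.29)), (np.float64(0.52), np.float64(0.2)), (np.float64(0.55), np.float64(0.11)), (np.float64(0.56), np.float64(0.01)), (np.float64(0.55), np.float64(-0.09)), (np.float64(0.53), np.float64(-0.18)), (np.float64(0.49), np.float64(-0.27)), (np.float64(0.43), np.float64(-0.35)), (np.float64(0.37), np.float64(-0.42)), (np.float64(0.29), np.float64(-0.48))]
```

Call:
{"method": "move_arm", "body": {
  "commands": [
    [[0,0,0],[0.35,0.43,-0.1],1],
    [[0,0,0],[0.42,0.37,0],1],
    [[0,0,0],[0.48,0.29,0],1],
    [[0,0,0],[0.52,0.2,0],1],
    [[0,0,0],[0.55,0.11,0],1],
    [[0,0,0],[0.56,0.01,0],1],
    [[0,0,0],[0,0,0],1]
  ]
}}

```text
time_s: 4.9
ee_pos: [560.6, 52.4, 101.7]
tcp_rot: [-0.08, 0.997, -0.001, 0.002]
ft_force: [5.5, -2.6, -2.7]
width: 10.9
```

```bash
python3 - <<'E'
from h import *
st([566,21.0]); tab(94,10,10)
p=ctrl.read_camera("side");a=p["color"][130:280,180:330];cv2.imwrite("pics/s3.png",cv2.resize(a,None,fx=4,fy=4,interpolation=cv2.INTER_CUBIC))
E
```

```text
t 4.9 ee [560.6  52.4 101.7] ydir 99.21 z [ 0.005 -0.001 -1.   ] w 10.9 Fbox [ 5.1 -3.4] -2.7 q [-0.02  0.42 -0.2   0.95 -0.   -0.18]
rel box [-0.32 31.88] r 31.89 ang 90.57
[(np.float64(0.55), np.float64(-0.09)), (np.float64(0.53), np.float64(-0.18)), (np.float64(0.49), np.float64(-0.27)), (np.float64(0.43), np.float64(-0.35)), (np.float64(0.37), np.float64(-0.42)), (np.float64(0.29), np.float64(-0.48)), (np.float64(0.2), np.float64(-0.52)), (np.float64(0.11), np.float64(-0.55)), (np.float64(0.01), np.float64(-0.56)), (np.float64(-0.09), np.float64(-0.55))]
```

View pics/s3.png

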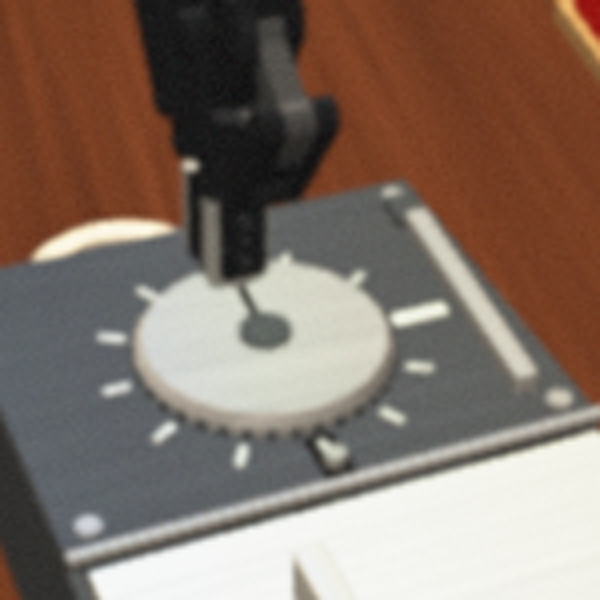

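The dial follows; its groove now points to 9 o'clock. Continue.

Call:
{"method": "move_arm", "body": {
  "commands": [
    [[0,0,0],[0.55,-0.09,0],1],
    [[0,0,0],[0.53,-0.18,0],1],
    [[0,0,0],[0.49,-0.27,0],1],
    [[0,0,0],[0.43,-0.35,0],1],
    [[0,0,0],[0.37,-0.42,0],1],
    [[0,0,0],[0.29,-0.48,0],1],
    [[0,0,0],[0.2,-0.52,0],1],
    [[0,0,0],[0.11,-0.55,0],1],
    [[0,0,0],[0.01,-0.56,0],1],
    [[0,0,0],[0,0,0],1]
  ]
}}

```text
time_s: 5.95
ee_pos: [525.0, 18.3, 100.3]
tcp_rot: [-0.082, 0.997, 0.004, -0.008]
ft_force: [-20.8, 8.4, 18.9]
width: 10.6
```

```bash
python3 - <<'E'
from h import *
st([566,21.0]); tab(184,15,12)
E
```

```text
t 5.95 ee [525.   18.3 100.3] ydir 99.38 z [-0.016  0.007 -1.   ] w 10.6 Fbox [-19.2  11.6] 18.9 q [-0.09  0.37 -0.28  0.94  0.01 -0.25]
rel box [-40.91   3.86] r 41.09 ang 174.61
[(np.float64(-0.17), np.float64(-0.82)), (np.float64(-0.37), np.float64(-0.75)), (np.float64(-0.55), np.float64(-0.63)), (np.float64(-0.7), np.float64(-0.46)), (np.float64(-0.79), np.float64(-0.27)), (np.float64(-0.83), np.float64(-0.05)), (np.float64(-0.82), np.float64(0.17)), (np.float64(-0.75), np.float64(0.37)), (np.float64(-0.63), np.float64(0.55)), (np.float64(-0.46), np.float64(0.7)), (np.float64(-0.27), np.float64(0.79)), (np.float64(-0.05), np.float64(0.83))]
```

```bash
python3 - <<'E'
from h import *
p=ctrl.read_camera("side");a=p["color"][100:280,130:330];cv2.imwrite("pics/s4.png",cv2.resize(a,None,fx=4,fy=3.3,interpolation=cv2.INTER_CUBIC)[:600])
st([566,21.])
E
```

```text
t 6.0 ee [525.   18.3 100.3] ydir 99.38 z [-0.016  0.007 -1.   ] w 10.5 Fbox [-19.9  12.3] 19.8 q [-0.09  0.37 -0.28  0.94  0.01 -0.25]
rel box [-40.91   3.87] r 41.1 ang 174.6
```

View pics/s4.png

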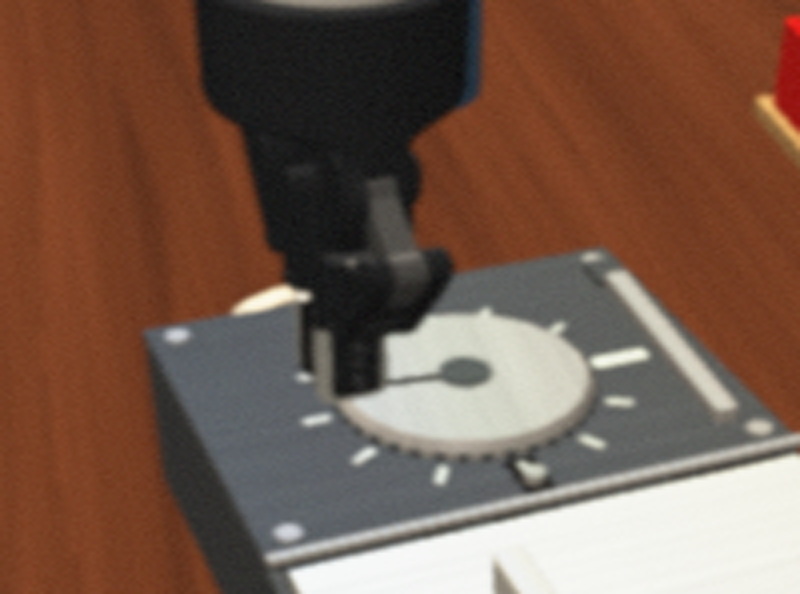

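The peg resists turning in fixed pads, so the grip slipped outward and the peg stands near 160°. I'll release, then regrip with the jaws tangential and turn the tool with the dial.

Call:
{"method": "move_arm", "body": {
  "commands": [
    [[0,0,0],[0,0,0],-0.4],
    [[0,0,0],[0,0,0],-0.4],
    [[0,0,0],[0,0,0],-0.4],
    [[0,0,0],[0,0,0],-0.4]
  ]
}}

```text
time_s: 6.4
ee_pos: [535.1, 14.4, 101.4]
tcp_rot: [-0.08, 0.997, 0.0, 0.0]
ft_force: [0.3, 0.8, 0.3]
width: 59.7
```

```bash
python3 - <<'E'
from h import *
p=ctrl.read_camera("side");a=p["color"][130:280,180:330];cv2.imwrite("pics/s5.png",cv2.resize(a,None,fx=4,fy=4,interpolation=cv2.INTER_CUBIC)[:600])
st([566,21.])
E
```

```text
t 6.45 ee [535.   14.4 101.3] ydir 99.22 z [ 0.001  0.    -1.   ] w 60.0 Fbox [-0.1 -0.6] -0.1 q [-0.09  0.37 -0.27  0.92  0.   -0.25]
rel box [-31.7   -1.58] r 31.74 ang -177.14
```

View pics/s5.png

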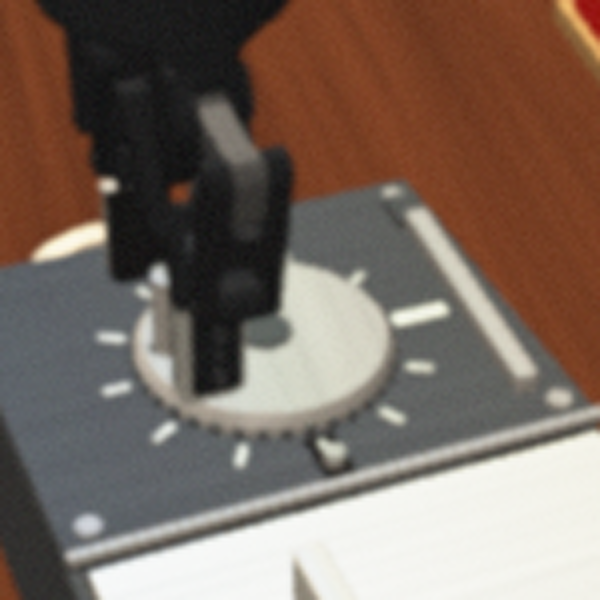

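```bash
python3 - <<'E'
from h import *
p=ctrl.read_camera("side")
a=np.radians(9.2);B=np.array([[np.cos(a),np.sin(a)],[-np.sin(a),np.cos(a)]])
for u,v,z in((160,272,125),(161,350,95)):
    d=B@(atz(p,180+u/4,130+v/4,z)[:2]-[566.65,17.76]);print(d,np.hypot(*d),np.degrees(np.arctan2(d[1],d[0])))
E
```

```text
[-33.71005079   7.34361342] 34.50066930384797 167.71032989844122
[-34.88624212   5.18174474] 35.26897174124407 171.55147698526537
```

Call:
{"method": "move_arm", "body": {
  "commands": [
    [[0,0,0],[0,0.82,0],-0.4],
    [[0,0,0.148],[0,0,0],-0.4],
    [[0,0,0.148],[0,0,0],-0.4],
    [[0,0,0.148],[0,0,0],-0.4],
    [[0,0,0.148],[0,0,0],-0.4],
    [[0,0,0.148],[0,0,0],-0.4],
    [[0,0,0.148],[0,0,0],-0.4],
    [[0,0,0.148],[0,0,0],-0.4],
    [[0,0,0.148],[0,0,0],-0.4],
    [[0,0,0.148],[0,0,0],-0.4],
    [[0,0,0.148],[0,0,0],-0.4],
    [[0,0,0.148],[0,0,0],-0.4]
  ]
}}

```text
time_s: 7.7
ee_pos: [533.1, 23.2, 101.3]
tcp_rot: [0.672, 0.741, 0.0, -0.0]
ft_force: [0.3, -0.2, 0.2]
width: 60.1
```

Call:
{"method": "move_arm", "body": {
  "commands": [
    [[0,0,0.148],[0,0,0],-0.4],
    [[0,0,0.148],[0,0,0],-0.4],
    [[0,0,0.148],[0,0,0],-0.4],
    [[0,0,0.148],[0,0,0],-0.4],
    [[0,0,0.148],[0,0,0],-0.4],
    [[0,0,0.148],[0,0,0],-0.4],
    [[0,0,0.148],[0,0,0],-0.4],
    [[0,0,0.148],[0,0,0],-0.4],
    [[0,0,0.148],[0,0,0],-0.4],
    [[0,0,0.148],[0,0,0],-0.4],
    [[0,0,0.148],[0,0,0],-0.4],
    [[0,0,0],[0,0,0],-0.4]
  ]
}}

```text
time_s: 8.9
ee_pos: [533.1, 23.1, 101.3]
tcp_rot: [1.0, 0.024, 0.0, -0.0]
ft_force: [-0.4, 0.1, -0.9]
width: 59.7
```

```bash
python3 - <<'E'
from h import *
p=ctrl.read_camera("side");a=p["color"][130:280,180:330];cv2.imwrite("pics/s6.png",cv2.resize(a,None,fx=4,fy=4,interpolation=cv2.INTER_CUBIC)[:600])
st([566,21.])
E
```

```text
t 8.95 ee [533.1  23.  101.3] ydir -87.13 z [ 0.  0. -1.] w 60.1 Fbox [-0.2 -0.6] -0.6 q [-0.08  0.37 -0.28  0.92  0.    3.02]
rel box [-32.15   7.27] r 32.96 ang 167.26
```

View pics/s6.png

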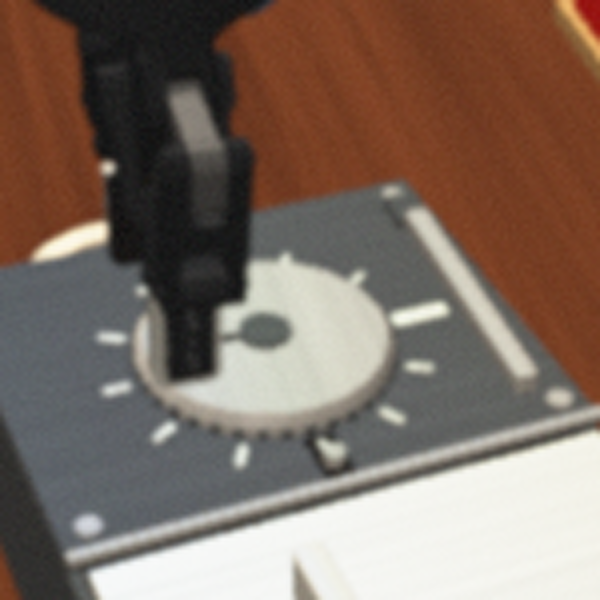

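Call:
{"method": "move_arm", "body": {
  "commands": [
    [[0,0,0],[0,0,0],0.5],
    [[0,0,0],[0,0,0],1],
    [[0,0,0],[0,0,0],1],
    [[0,0,0],[0,0,0],1],
    [[0,0,0],[0,0,0],1],
    [[0,0,0],[0,0,0],1]
  ],
  "force": 30
}}

```text
time_s: 9.55
ee_pos: [533.0, 22.4, 101.4]
tcp_rot: [1.0, 0.023, -0.0, 0.0]
ft_force: [-0.0, -1.0, 0.6]
width: 10.9
```

```bash
python3 - <<'E'
from h import *
p=ctrl.read_camera("side");a=p["color"][130:280,180:330];cv2.imwrite("pics/s7.png",cv2.resize(a,None,fx=4,fy=4,interpolation=cv2.INTER_CUBIC)[:600])
st([566,21.])
E
```

```text
t 9.6 ee [533.   22.4 101.4] ydir -87.32 z [-0. -0. -1.] w 10.9 Fbox [-1.7 -0.3] 2.4 q [-0.08  0.37 -0.28  0.92 -0.    3.02]
rel box [-32.3   6.7] r 32.99 ang 168.29
```

View pics/s7.png

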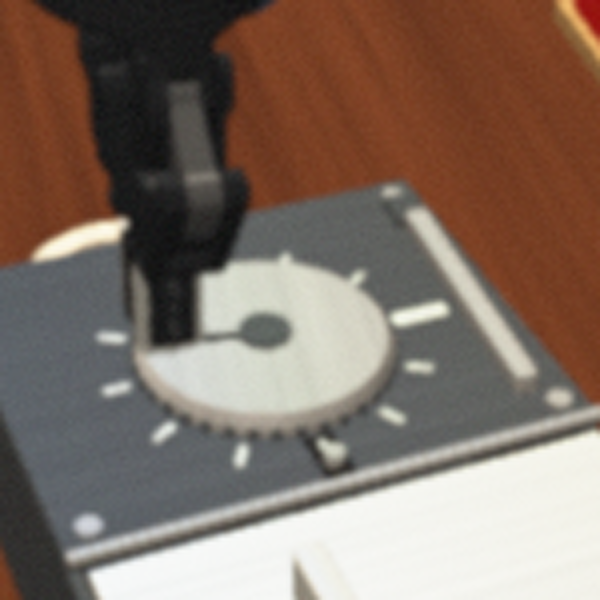

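Call:
{"method": "move_arm", "body": {
  "commands": [
    [[0,0,-0.15],[-0.01,0.48,0],1],
    [[0,0,-0.15],[-0.01,0.48,0],1],
    [[0,0,-0.15],[-0.01,0.48,0],1],
    [[0,0,0],[0,0,0],1]
  ]
}}

```text
time_s: 10.0
ee_pos: [535.4, 10.5, 101.3]
tcp_rot: [0.969, 0.248, 0.0, -0.002]
ft_force: [-0.9, 5.1, 2.7]
width: 10.5
```

```bash
cat >>h.py <<'E'
def dl(C,off):
    s=st(C);M=R.from_quat(s["tcp_rot"]).as_matrix();print("dial by yaw",(np.degrees(np.arctan2(M[1,1],M[0,1]))-9.2-off)%360,"tau",np.round(s["wrist_torque"],2))
E
python3 -c "
from h import *
dl([566,21.],95.2)"
```

```text
t 10.0 ee [535.4  10.5 101.3] ydir -61.31 z [-0.     0.005 -1.   ] w 10.5 Fbox [-0.1  5.2] 2.7 q [-0.1   0.37 -0.27  0.92  0.    2.54]
rel box [-31.91  -5.48] r 32.37 ang -170.25
dial by yaw 194.28647568503058 tau [1.   0.06 0.05]
```

Call:
{"method": "move_arm", "body": {
  "commands": [
    [[0,0,-0.15],[-0.01,0.48,0],1],
    [[0,0,-0.15],[-0.01,0.48,0],1],
    [[0,0,-0.15],[-0.01,0.48,0],1],
    [[0,0,-0.15],[-0.01,0.48,0],1],
    [[0,0,-0.15],[-0.01,0.48,0],1],
    [[0,0,-0.15],[-0.01,0.48,0],1],
    [[0,0,-0.15],[-0.01,0.48,0],1],
    [[0,0,-0.15],[-0.01,0.48,0],1],
    [[0,0,-0.15],[-0.01,0.48,0],1],
    [[0,0,-0.15],[-0.01,0.48,0],1]
  ]
}}

```text
time_s: 11.0
ee_pos: [574.8, -11.4, 101.4]
tcp_rot: [0.54, 0.842, -0.002, 0.001]
ft_force: [-3.5, -7.4, 3.5]
width: 10.8
```

```bash
python3 -c "
from h import *
dl([566,21.],95.2)"
```

```text
t 11.0 ee [574.8 -11.4 101.4] ydir 24.68 z [-0.002 -0.004 -1.   ] w 10.8 Fbox [-4.7 -6.7] 3.5 q [-0.13  0.45 -0.16  0.97 -0.    1.01]
rel box [  3.55 -33.41] r 33.6 ang -83.93
dial by yaw 280.283687083477 tau [-1.26  0.52 -0.04]
```

Call:
{"method": "move_arm", "body": {
  "commands": [
    [[0,0,-0.15],[-0.13,0.45,0],1],
    [[0,0,-0.15],[-0.01,0.48,0],1],
    [[0,0,-0.15],[-0.01,0.48,0],1],
    [[0,0,-0.15],[-0.01,0.48,0],1],
    [[0,0,-0.15],[-0.01,0.48,0],1],
    [[0,0,-0.15],[-0.01,0.48,0],1],
    [[0,0,-0.15],[-0.01,0.48,0],1],
    [[0,0,-0.15],[-0.01,0.48,0],1],
    [[0,0,-0.15],[-0.01,0.48,0],1],
    [[0,0,-0.15],[-0.01,0.48,0],1],
    [[0,0,-0.15],[-0.01,0.48,0],1],
    [[0,0,-0.15],[-0.01,0.48,0],1]
  ]
}}

```text
time_s: 12.2
ee_pos: [596.9, 36.1, 101.5]
tcp_rot: [-0.324, 0.946, -0.002, 0.004]
ft_force: [9.3, -2.5, -8.0]
width: 10.6
```

```bash
python3 -c "
from h import *
dl([566.3,19.8],95.2)"
```

```text
t 12.2 ee [596.9  36.1 101.5] ydir 127.86 z [ 0.008 -0.001 -1.   ] w 10.6 Fbox [ 8.8 -3.9] -8.0 q [-0.05  0.48 -0.1   0.98 -0.   -0.71]
rel box [32.81 11.21] r 34.67 ang 18.86
dial by yaw 23.45972231717819 tau [-0.36 -1.93  0.02]
```

```bash
cat >>h.py <<'E'
class Cmd:
    def __init__(s,x,y,yd): s.p=np.array([x,y],float);s.psi=np.radians(yd)
    def row(s,rz,x,y,n=1):
        for _ in range(n):
            c,k=np.cos,np.sin
            s.p=s.p+10*x*np.array([c(s.psi+np.pi/2),k(s.psi+np.pi/2)])+10*y*np.array([c(s.psi),k(s.psi)])
            s.psi-=max(-.1499,min(.1499,rz))
        return s.p.round(2),np.degrees(s.psi).round(2)
E
python3 -c "
from h import *
c=Cmd(533.1,23.0,-87.2)
print(c.row(-.15,-.01,.48,3),'meas 535.4 10.5, F -.9 5.1')
print(c.row(-.15,-.01,.48,10),'meas 574.8,-11.4 F -3.5 -7.4')
c.row(-.15,-.13,.45);print(c.row(-.15,-.01,.48,11),'meas 596.9 36.1 F 9.3 -2.5')
"
```

```text
(array([535.63,   8.93]), np.float64(-61.43)) meas 535.4 10.5, F -.9 5.1
(array([575.54,  -8.82]), np.float64(24.45)) meas 574.8,-11.4 F -3.5 -7.4
(array([592.53,  37.28]), np.float64(127.52)) meas 596.9 36.1 F 9.3 -2.5
```

```bash
python3 -c "
from h import *
from scipy.optimize import least_squares
P=np.array([(533,22.4),(535.4,10.5),(574.8,-11.4),(596.9,36.1)])
r=least_squares(lambda v:np.hypot(P[:,0]-v[0],P[:,1]-v[1])-v[2],[566,20,33]);print(r.x,r.fun)
p=ctrl.read_camera('side');a=p['color'][130:280,180:330];cv2.imwrite('pics/s8.png',cv2.resize(a,None,fx=4,fy=4,interpolation=cv2.INTER_CUBIC)[:600])
"
```

```text
[566.83202878  21.30297664  33.56446669] [ 0.28534323 -0.32778909  0.09520126 -0.0527554 ]
```

View pics/s8.png

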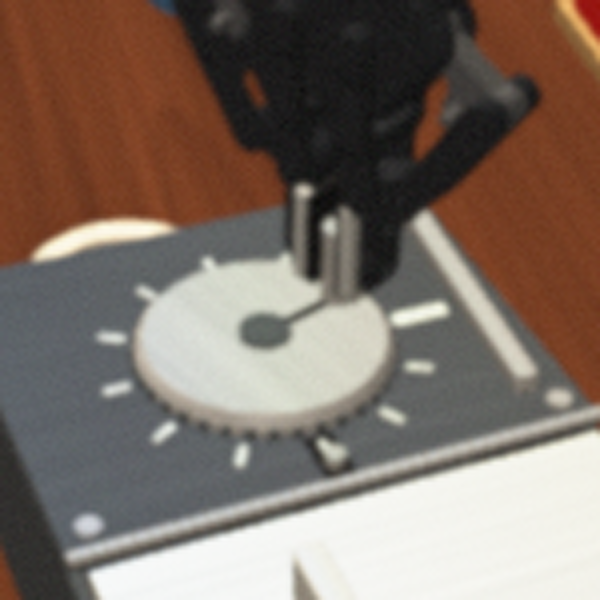

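Call:
{"method": "move_arm", "body": {
  "commands": [
    [[0,0,-0.15],[-0.33,0.5,0],1],
    [[0,0,-0.15],[-0.01,0.5,0],1],
    [[0,0,-0.15],[-0.01,0.5,0],1],
    [[0,0,-0.15],[-0.01,0.5,0],1],
    [[0,0,-0.15],[-0.01,0.5,0],1],
    [[0,0,-0.15],[-0.01,0.5,0],1],
    [[0,0,-0.15],[-0.01,0.5,0],1],
    [[0,0,-0.15],[-0.01,0.5,0],1],
    [[0,0,-0.15],[-0.01,0.5,0],1],
    [[0,0,-0.15],[-0.01,0.5,0],1]
  ]
}}

```text
time_s: 13.25
ee_pos: [553.8, 51.8, 101.4]
tcp_rot: [0.883, -0.47, 0.002, -0.003]
ft_force: [7.1, 3.3, -5.1]
width: 10.6
```

```bash
python3 -c "
from h import *
dl([566.8,21.3],95.2)
c=Cmd(592.53,37.28,127.5);c.row(-.15,-.33,.5);print(c.row(-.15,-.01,.5,9))
"
```

```text
t 13.25 ee [553.8  51.8 101.4] ydir -146.1 z [ 0.005  0.003 -1.   ] w 10.6 Fbox [7.5 2.1] -5.1 q [-0.02  0.41 -0.22  0.94  0.   -2.19]
rel box [-7.99 32.18] r 33.15 ang 103.94
dial by yaw 109.4978223334279 tau [ 0.6  -1.27  0.09]
(array([551.12,  51.  ]), np.float64(213.39))
```

Call:
{"method": "move_arm", "body": {
  "commands": [
    [[0,0,-0.15],[-0.01,0.5,0],1],
    [[0,0,-0.15],[-0.01,0.5,0],1],
    [[0,0,-0.15],[-0.01,0.5,0],1],
    [[0,0,-0.15],[-0.01,0.5,0],1],
    [[0,0,-0.15],[-0.01,0.5,0],1],
    [[0,0,0],[0,0,0],1]
  ]
}}

```text
time_s: 13.85
ee_pos: [536.2, 33.8, 101.4]
tcp_rot: [0.993, -0.116, 0.001, -0.003]
ft_force: [2.2, 5.0, -1.7]
width: 10.7
```

```bash
python3 -c "
from h import *
dl([566.8,21.3],95.2)
c=Cmd(551.12,51,213.39);print(c.row(-.15,-.01,.5,5))
"
```

```text
t 13.85 ee [536.2  33.8 101.4] ydir -103.32 z [ 0.002  0.005 -1.   ] w 10.7 Fbox [3.  4.6] -1.7 q [-0.06  0.37 -0.27  0.92  0.01 -2.97]
rel box [-28.23  17.23] r 33.07 ang 148.59
dial by yaw 152.27696846219942 tau [ 0.97 -0.48  0.17]
(array([535.22,  32.43]), np.float64(256.33))
```

Call:
{"method": "move_arm", "body": {
  "commands": [
    [[0,0,0],[0,0,0],0],
    [[0,0,0],[0,0,0],0],
    [[0,0,0],[0.17,-0.14,0],0],
    [[0,0,0.1495],[0,0,0],0],
    [[0,0,0.1495],[0,0,0],0],
    [[0,0,0.1495],[0,0,0],0],
    [[0,0,0.1495],[0,0,0],0],
    [[0,0,0.1495],[0,0,0],0],
    [[0,0,0.1495],[0,0,0],0],
    [[0,0,0.1495],[0,0,0],0],
    [[0,0,0.1495],[0,0,0],0],
    [[0,0,0.1495],[0,0,0],0]
  ]
}}

```text
time_s: 15.05
ee_pos: [537.4, 32.8, 101.3]
tcp_rot: [-0.701, 0.713, -0.0, 0.0]
ft_force: [-0.0, 0.9, 0.3]
width: 42.4
```

Call:
{"method": "move_arm", "body": {
  "commands": [
    [[0,0,0.1495],[0,0,0],0],
    [[0,0,0.1495],[0,0,0],0],
    [[0,0,0.1495],[0,0,0],0],
    [[0,0,0.1495],[0,0,0],0],
    [[0,0,0.1495],[0,0,0],0],
    [[0,0,0.1495],[0,0,0],0],
    [[0,0,0.1495],[0,0,0],0],
    [[0,0,0.1495],[0,0,0],0],
    [[0,0,0.1495],[0,0,0],0],
    [[0,0,0.1495],[0,0,0],0],
    [[0,0,0.1495],[0,0,0],0],
    [[0,0,0.1495],[0,0,0],0]
  ]
}}

```text
time_s: 16.25
ee_pos: [537.3, 32.8, 101.3]
tcp_rot: [0.12, 0.993, -0.0, 0.0]
ft_force: [0.5, 0.4, 0.0]
width: 42.6
```

```bash
python3 -c "
from h import *
dl([566.8,21.3],95.2)
p=ctrl.read_camera('side');a=p['color'][130:280,180:330];cv2.imwrite('pics/s9.png',cv2.resize(a,None,fx=4,fy=4,interpolation=cv2.INTER_CUBIC)[:600])
"
```

```text
t 16.25 ee [537.3  32.8 101.3] ydir 76.21 z [ 0. -0. -1.] w 42.6 Fbox [0.5 0.3] 0.0 q [-0.06  0.38 -0.27  0.93 -0.    0.18]
rel box [-27.25  16.04] r 31.62 ang 149.51
dial by yaw 331.8111029853651 tau [-0.01  0.01  0.03]
```

View pics/s9.png

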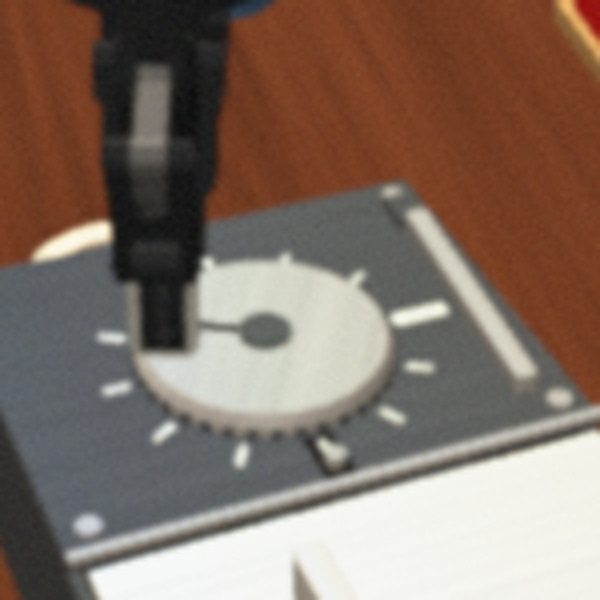

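Call:
{"method": "move_arm", "body": {
  "commands": [
    [[0,0,0],[0,0,0],1],
    [[0,0,0],[0,0,0],1],
    [[0,0,0],[0,0,0],1],
    [[0,0,0],[0,0,0],1],
    [[0,0,0],[0,0,0],1]
  ]
}}

```text
time_s: 16.8
ee_pos: [537.3, 33.2, 101.4]
tcp_rot: [0.116, 0.993, 0.0, 0.0]
ft_force: [0.1, 1.7, 1.3]
width: 10.5
```

```bash
python3 -c "
from h import *
dl([566.8,21.3],-81.6)
"
```

```text
t 16.8 ee [537.3  33.2 101.4] ydir 76.62 z [ 0.     0.001 -1.   ] w 10.5 Fbox [0.4 1.6] 1.3 q [-0.06  0.38 -0.27  0.93  0.    0.18]
rel box [-27.26  16.45] r 31.84 ang 148.88
dial by yaw 149.02480493964708 tau [0.37 0.04 0.03]
```

Call:
{"method": "move_arm", "body": {
  "commands": [
    [[0,0,-0.1495],[0.03,-0.48,0],1],
    [[0,0,-0.1495],[0.03,-0.48,0],1],
    [[0,0,-0.1495],[0.03,-0.48,0],1],
    [[0,0,-0.1495],[0.03,-0.48,0],1],
    [[0,0,-0.1495],[0.03,-0.48,0],1],
    [[0,0,-0.1495],[0.03,-0.48,0],1],
    [[0,0,-0.1495],[0.03,-0.48,0],1],
    [[0,0,-0.1495],[0.03,-0.48,0],1],
    [[0,0,-0.1495],[0.03,-0.48,0],1],
    [[0,0,-0.1495],[0.03,-0.48,0],1]
  ]
}}

```text
time_s: 17.8
ee_pos: [551.0, -6.4, 101.3]
tcp_rot: [-0.592, 0.806, 0.002, -0.001]
ft_force: [-5.6, 4.1, 7.0]
width: 10.9
```

```bash
python3 -c "
from h import *
dl([566.8,21.3],-81.6)
c=Cmd(537.3,32.8,76.21);print(c.row(-.1495,.03,-.48,10))
"
```

```text
t 17.8 ee [551.   -6.4 101.3] ydir 162.66 z [-0.004  0.003 -1.   ] w 10.9 Fbox [-4.8  5. ] 7.0 q [-0.13  0.41 -0.22  0.95  0.   -1.4 ]
rel box [-20.07 -24.79] r 31.9 ang -128.99
dial by yaw 235.06254352354983 tau [0.98 1.16 0.08]
(array([553.12,  -8.02]), np.float64(161.87))
```

Call:
{"method": "move_arm", "body": {
  "commands": [
    [[0,0,-0.1495],[0.03,-0.48,0],1],
    [[0,0,-0.1495],[0.03,-0.48,0],1],
    [[0,0,-0.1495],[0.03,-0.48,0],1],
    [[0,0,-0.1495],[0.03,-0.48,0],1],
    [[0,0,-0.1495],[0.03,-0.48,0],1],
    [[0,0,-0.1495],[0.03,-0.48,0],1],
    [[0,0,-0.1495],[0.03,-0.48,0],1],
    [[0,0,-0.1495],[0.03,-0.48,0],1],
    [[0,0,-0.1495],[0.03,-0.48,0],1],
    [[0,0,-0.1495],[0.03,-0.48,0],1],
    [[0,0,0],[0,0,0],1]
  ]
}}

```text
time_s: 18.9
ee_pos: [593.6, 3.3, 101.4]
tcp_rot: [0.982, -0.191, -0.001, 0.002]
ft_force: [-5.0, -4.4, 3.9]
width: 10.7
```

```bash
python3 -c "
from h import *
dl([566.8,21.3],-81.6)
c=Cmd(537.3,32.8,76.21);print(c.row(-.1495,.03,-.48,20))
"
```

```text
t 18.9 ee [593.6   3.3 101.4] ydir -111.97 z [-0.003 -0.004 -1.   ] w 10.7 Fbox [-5.7 -3.5] 3.9 q [-0.1   0.48 -0.1   0.99 -0.   -2.86]
rel box [ 23.55 -22.01] r 32.23 ang -43.05
dial by yaw 320.4293896712299 tau [-0.74  0.9   0.2 ]
(array([595.02,   4.66]), np.float64(247.52))
```

Call:
{"method": "move_arm", "body": {
  "commands": [
    [[0,0,0],[0,0,0],0],
    [[0,0,0],[0,0,0],0],
    [[0,0,0],[-0.1,0.17,0],0],
    [[0,0,0.1495],[0,0,0],0],
    [[0,0,0.1495],[0,0,0],0],
    [[0,0,0.1495],[0,0,0],0],
    [[0,0,0.1495],[0,0,0],0],
    [[0,0,0.1495],[0,0,0],0],
    [[0,0,0.1495],[0,0,0],0],
    [[0,0,0.1495],[0,0,0],0],
    [[0,0,0.1495],[0,0,0],0],
    [[0,0,0.1495],[0,0,0],0]
  ]
}}

```text
time_s: 20.1
ee_pos: [593.5, 3.9, 101.2]
tcp_rot: [-0.646, 0.763, -0.0, 0.0]
ft_force: [-0.3, 0.1, -0.2]
width: 43.0
```

Call:
{"method": "move_arm", "body": {
  "commands": [
    [[0,0,0.1495],[0,0,0],0],
    [[0,0,0.1495],[0,0,0],0],
    [[0,0,0.1495],[0,0,0],0],
    [[0,0,0.1495],[0,0,0],0],
    [[0,0,0.1495],[0,0,0],0],
    [[0,0,0.1495],[0,0,0],0],
    [[0,0,0.1495],[0,0,0],0],
    [[0,0,0.1495],[0,0,0],0],
    [[0,0,0.1495],[0,0,0],0],
    [[0,0,0.1495],[0,0,0],0],
    [[0,0,0.1495],[0,0,0],0],
    [[0,0,0.1495],[0,0,0],0]
  ]
}}

```text
time_s: 21.3
ee_pos: [593.5, 3.9, 101.2]
tcp_rot: [0.194, 0.981, 0.0, 0.0]
ft_force: [0.8, 0.5, -0.5]
width: 42.9
```

Call:
{"method": "move_arm", "body": {
  "commands": [
    [[0,0,0.1495],[0,0,0],0],
    [[0,0,0],[0,0,0],0.5],
    [[0,0,0],[0,0,0],1],
    [[0,0,0],[0,0,0],1],
    [[0,0,0],[0,0,0],1],
    [[0,0,0],[0,0,0],1]
  ]
}}

```text
time_s: 21.9
ee_pos: [593.4, 3.7, 101.4]
tcp_rot: [0.263, 0.965, -0.0, 0.0]
ft_force: [-0.6, -1.6, -0.2]
width: 10.7
```

```bash
python3 -c "
from h import *
dl([566.8,21.3],92.9)
p=ctrl.read_camera('side');a=p['color'][130:280,180:330];cv2.imwrite('pics/s10.png',cv2.resize(a,None,fx=4,fy=4,interpolation=cv2.INTER_CUBIC)[:600])
"
```

```text
t 21.9 ee [593.4   3.7 101.4] ydir 59.48 z [-0. -0. -1.] w 10.7 Fbox [-0.8 -1.5] -0.2 q [-0.1   0.48 -0.1   0.99 -0.    0.43]
rel box [ 23.47 -21.65] r 31.94 ang -42.69
dial by yaw 317.38405751984726 tau [-0.2   0.17  0.06]
```

View pics/s10.png

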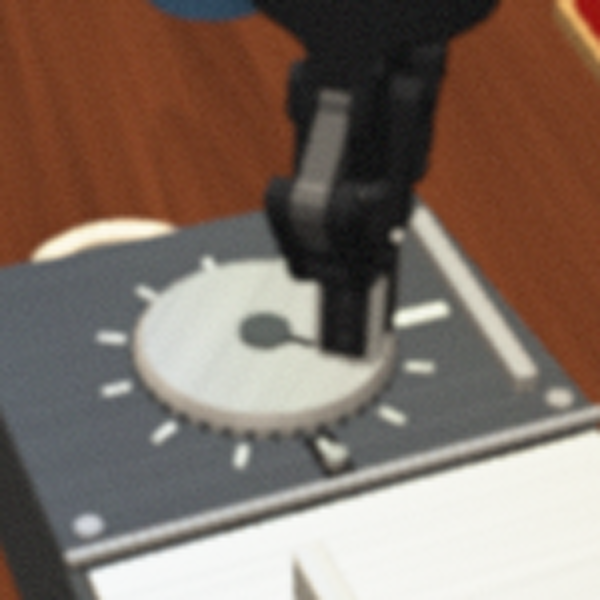

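Call:
{"method": "move_arm", "body": {
  "commands": [
    [[0,0,-0.1495],[0.02,0.48,0],1],
    [[0,0,-0.1495],[0.02,0.48,0],1],
    [[0,0,-0.1495],[0.02,0.48,0],1],
    [[0,0,-0.1495],[0.02,0.48,0],1],
    [[0,0,-0.1495],[0.02,0.48,0],1],
    [[0,0,-0.1495],[0.02,0.48,0],1],
    [[0,0,-0.1495],[0.02,0.48,0],1],
    [[0,0,-0.1495],[0.02,0.48,0],1],
    [[0,0,-0.1495],[0.02,0.48,0],1],
    [[0,0,-0.1495],[0.02,0.48,0],1]
  ]
}}

```text
time_s: 22.95
ee_pos: [586.8, 45.8, 101.4]
tcp_rot: [-0.465, 0.885, -0.002, 0.0]
ft_force: [2.3, -4.1, -2.5]
width: 11.0
```

```bash
python3 -c "
from h import *
dl([566.8,21.3],92.2)
c=Cmd(593.5,3.9,59.48);print(c.row(-.1495,.02,.48,10),c.row(-.1495,.02,.48,8))
"
```

```text
t 22.95 ee [586.8  45.8 101.4] ydir 145.42 z [ 0.002 -0.002 -1.   ] w 11.0 Fbox [ 1.6 -4.4] -2.5 q [-0.03  0.47 -0.12  0.98 -0.   -1.  ]
rel box [23.66 20.95] r 31.61 ang 41.53
dial by yaw 44.02101877935614 tau [-0.82 -0.43 -0.06]
(array([585.6 ,  46.91]), np.float64(145.14)) (array([549.41,  48.49]), np.float64(213.66))
```

Call:
{"method": "move_arm", "body": {
  "commands": [
    [[0,0,-0.1495],[0.02,0.48,0],1],
    [[0,0,-0.1495],[0.02,0.48,0],1],
    [[0,0,-0.1495],[0.02,0.48,0],1],
    [[0,0,-0.1495],[0.02,0.48,0],1],
    [[0,0,-0.1495],[0.02,0.48,0],1],
    [[0,0,-0.1495],[0.02,0.48,0],1],
    [[0,0,-0.1495],[0.02,0.48,0],1],
    [[0,0,-0.1495],[0.02,0.48,0],1],
    [[0,0,0],[0,0,0],1]
  ]
}}

```text
time_s: 23.85
ee_pos: [550.8, 48.1, 101.4]
tcp_rot: [0.881, -0.472, 0.001, -0.0]
ft_force: [4.8, -2.1, -4.5]
width: 10.9
```

```bash
python3 -c "
from h import *
dl([566.8,21.3],92.2)
p=ctrl.read_camera('side');a=p['color'][160:260,190:290];cv2.imwrite('pics/s11.png',cv2.resize(a,None,fx=6,fy=6,interpolation=cv2.INTER_CUBIC)[:600])
"
```

```text
t 23.85 ee [550.8  48.1 101.4] ydir -146.36 z [ 0.003 -0.    -1.   ] w 10.9 Fbox [ 4.4 -2.9] -4.5 q [-0.03  0.4  -0.23  0.94 -0.   -2.19]
rel box [-11.47  29.02] r 31.21 ang 111.57
dial by yaw 112.24393553104028 tau [-0.35 -0.86  0.03]
```

View pics/s11.png

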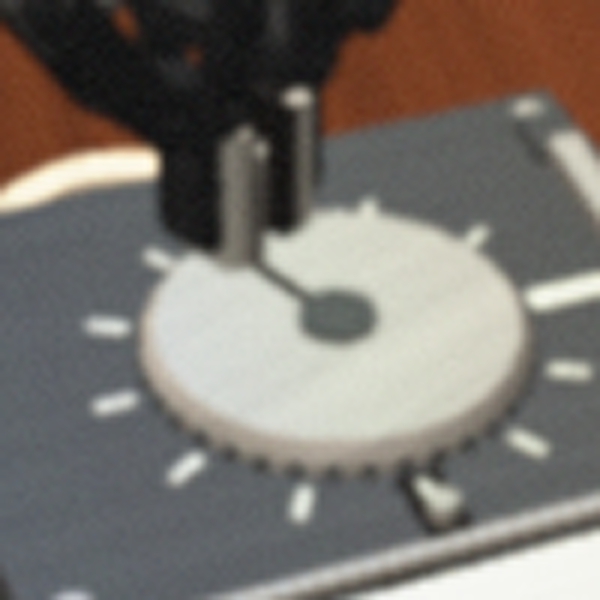

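```bash
cat >>h.py <<'E'
def gang(p,cap,g,off,f):
    a=atz(p,off[0]+cap[0]/f,off[1]+cap[1]/f,97)[:2];b=atz(p,off[0]+g[0]/f,off[1]+g[1]/f,95.3)[:2];d=b-a
    return (np.degrees(np.arctan2(d[1],d[0]))-9.2).round(1),np.hypot(*d).round(1)
E
python3 -c "
from h import *
p=ctrl.read_camera('side')
print(gang(p,(338,317),(258,265),(190,160),6),gang(p,(338,317),(262,268),(190,160),6))
o=(190,160)
# marks: seen 9 (hidden),8(158,257),7(107,325),6(114,403),5(187,467),4(301,502),11?(475,238),10(370,208),1(568,370),2(527,443)
C=atz(p,190+338/6,160+317/6,97)[:2]
for h,u,v in((8,158,257),(7,107,325),(6,114,403),(5,187,467),(4,301,502),(11,475,238),(10,370,208),(1,568,370),(2,527,443)):
    d=atz(p,190+u/6,160+v/6,86)[:2]-C;print(h,(np.degrees(np.arctan2(d[1],d[0]))-9.2+30*h)%360,np.hypot(*d))
"
```

```text
(np.float64(108.9), np.float64(27.7)) (np.float64(108.9), np.float64(26.3))
8 357.3273424555847 55.15382868706899
7 356.6612544183493 53.00867380684096
6 357.026812038942 51.43897297266735
5 357.71984111014945 49.26460812437011
4 359.06010064518495 48.961689175296605
11 1.7956640422029864 54.88066570402896
10 0.11941738936042157 56.50138816735067
1 3.0294117468457635 51.32899829587341
2 2.3453247884398536 50.05959013330022
```

Call:
{"method": "move_arm", "body": {
  "commands": [
    [[0,0,-0.075],[0.01,0.24,0],1],
    [[0,0,-0.08],[0.01,0.26,0],1],
    [[0,0,0],[0,0,0],1],
    [[0,0,0],[0,0,0],1]
  ]
}}

```text
time_s: 24.35
ee_pos: [547.1, 45.5, 101.4]
tcp_rot: [0.915, -0.404, 0.001, -0.001]
ft_force: [4.8, -0.7, -4.8]
width: 10.5
```

```bash
python3 -c "
from h import *
dl([566.8,21.3],92.2)
p=ctrl.read_camera('side');a=p['color'][160:260,190:290];cv2.imwrite('pics/s12.png',cv2.resize(a,None,fx=6,fy=6,interpolation=cv2.INTER_CUBIC)[:600])
"
```

```text
t 24.35 ee [547.1  45.5 101.4] ydir -137.64 z [ 0.003  0.    -1.   ] w 10.5 Fbox [ 4.7 -1.4] -4.8 q [-0.03  0.4  -0.24  0.93  0.   -2.34]
rel box [-15.58  27.03] r 31.2 ang 119.96
dial by yaw 120.9591763179393 tau [-0.16 -1.03 -0.03]
```

View pics/s12.png

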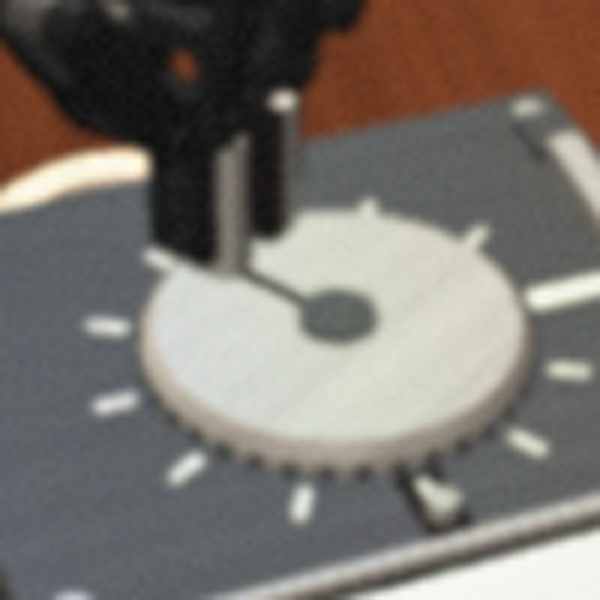

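```bash
python3 -c "
from h import *
p=ctrl.read_camera('side')
print(gang(p,(338,317),(245,270),(190,160),6))
# model projections using side centre: project groove line at phi and mark positions, fit centre to side via marks
from scipy.optimize import least_squares
M=[(8,158,257),(7,107,325),(6,114,403),(5,187,467),(4,301,502),(11,475,238),(10,370,208),(1,568,370),(2,527,443)]
def f(v):
    o=[]
    for h,u,w in M:
        a=v[2]-np.radians(30*h);P=proj(p,[v[0]+52.2*np.cos(a),v[1]+52.2*np.sin(a),v[3]]);o+=list((P-[190,160])*6-[u,w])
    return o
r=least_squares(f,[566.6,17.8,.16,86],loss='soft_l1');print(r.x,np.degrees(r.x[2]),np.round(r.fun,1))
x,y,t,z=r.x
print('cap proj',(proj(p,[x,y,z+11])-[190,160])*6)
for d in(110,115,118,120,122,125):
    a=t+np.radians(d);print(d,[((proj(p,[x+q*np.cos(a),y+q*np.sin(a),z+9])-[190,160])*6).round(0) for q in(9,26)])
"
```

```text
(np.float64(115.8), np.float64(28.4))
[5.66864833e+02 2.00344603e+01 1.56234383e-01 8.63438581e+01] 8.951570769279192 [ 2.6  0.9  0.5 -0.9 -0.1 -2.  -3.2  0.6 -0.3  0.3 -1.  -0.  -1.7  2.5
  1.7 -0.6  0.8 -0.3]
cap proj [337.23224378 307.84215906]
110 [array([310., 296.]), array([261., 261.])]
115 [array([308., 298.]), array([254., 266.])]
118 [array([306., 299.]), array([250., 268.])]
120 [array([306., 299.]), array([247., 270.])]
122 [array([305., 300.]), array([244., 272.])]
125 [array([303., 301.]), array([241., 275.])]
```

At the third 8: about 119 to 120° by both TCP and picture. Now clockwise.

Call:
{"method": "move_arm", "body": {
  "commands": [
    [[0,0,0.1495],[0.07,-0.475,0],1],
    [[0,0,0.1495],[0.07,-0.475,0],1],
    [[0,0,0.1495],[0.07,-0.475,0],1],
    [[0,0,0.1495],[0.07,-0.475,0],1],
    [[0,0,0.1495],[0.07,-0.475,0],1],
    [[0,0,0.1495],[0.07,-0.475,0],1],
    [[0,0,0.1495],[0.07,-0.475,0],1],
    [[0,0,0.1495],[0.07,-0.475,0],1],
    [[0,0,0.1495],[0.07,-0.475,0],1],
    [[0,0,0.1495],[0.07,-0.475,0],1],
    [[0,0,0.1495],[0.07,-0.475,0],1],
    [[0,0,0.1495],[0.07,-0.475,0],1]
  ]
}}

```text
time_s: 25.65
ee_pos: [595.1, 35.5, 101.4]
tcp_rot: [-0.253, 0.968, 0.001, 0.001]
ft_force: [2.2, 1.8, -1.2]
width: 10.9
```

```bash
python3 -c "
from h import *
dl([566.9,20.2],93)
c=Cmd(549.41,48.49,213.66);c.row(-.075,.01,.24);print(c.row(-.08,.01,.26),c.row(.1495,.07,-.475,12))
"
```

```text
t 25.65 ee [595.1  35.5 101.4] ydir 119.29 z [ 0.001  0.003 -1.   ] w 10.9 Fbox [2.4 1.4] -1.2 q [-0.05  0.48 -0.1   0.99  0.   -0.56]
rel box [30.3  10.59] r 32.1 ang 19.27
dial by yaw 17.08596401931628 tau [ 0.43 -0.41  0.1 ]
(array([545.48,  45.4 ]), np.float64(222.54)) (array([594.44,  34.14]), np.float64(119.75))
```

Call:
{"method": "move_arm", "body": {
  "commands": [
    [[0,0,0.1495],[0.07,-0.475,0],1],
    [[0,0,0.1495],[0.07,-0.475,0],1],
    [[0,0,0.1495],[0.07,-0.475,0],1],
    [[0,0,0.1495],[0.07,-0.475,0],1],
    [[0,0,0.1495],[0.07,-0.475,0],1],
    [[0,0,0.1495],[0.07,-0.475,0],1],
    [[0,0,0.1495],[0.07,-0.475,0],1],
    [[0,0,0.1495],[0.07,-0.475,0],1],
    [[0,0,0.1495],[0.07,-0.475,0],1],
    [[0,0,0.1495],[0.07,-0.475,0],1],
    [[0,0,0.1495],[0.07,-0.475,0],1],
    [[0,0,0.1495],[0.07,-0.475,0],1]
  ]
}}

```text
time_s: 26.85
ee_pos: [574.0, -9.7, 101.4]
tcp_rot: [0.599, 0.801, 0.002, 0.0]
ft_force: [5.3, 3.1, -3.5]
width: 10.7
```

```bash
python3 -c "
from h import *
dl([566.9,20.2],93)
c=Cmd(594.44,34.14,119.75);print(c.row(.1495,.07,-.475,12))
"
```

```text
t 26.85 ee [574.   -9.7 101.4] ydir 16.47 z [ 0.003  0.003 -1.   ] w 10.7 Fbox [5.7 2.2] -3.5 q [-0.13  0.44 -0.17  0.96  0.    1.15]
rel box [  2.27 -30.64] r 30.73 ang -85.75
dial by yaw 274.266098534226 tau [ 0.62 -0.93 -0.11]
(array([572.62, -11.11]), np.float64(16.96))
```

Dial at about 274° (634°). Eleven more rows.

Call:
{"method": "move_arm", "body": {
  "commands": [
    [[0,0,0.1495],[0.07,-0.475,0],1],
    [[0,0,0.1495],[0.07,-0.475,0],1],
    [[0,0,0.1495],[0.07,-0.475,0],1],
    [[0,0,0.1495],[0.07,-0.475,0],1],
    [[0,0,0.1495],[0.07,-0.475,0],1],
    [[0,0,0.1495],[0.07,-0.475,0],1],
    [[0,0,0.1495],[0.07,-0.475,0],1],
    [[0,0,0.1495],[0.07,-0.475,0],1],
    [[0,0,0.1495],[0.07,-0.475,0],1],
    [[0,0,0.1495],[0.07,-0.475,0],1],
    [[0,0,0.1495],[0.07,-0.475,0],1],
    [[0,0,0],[0,0,0],1]
  ]
}}

```text
time_s: 28.05
ee_pos: [535.9, 16.4, 101.4]
tcp_rot: [0.994, 0.109, 0.002, -0.0]
ft_force: [6.7, 0.4, -6.5]
width: 10.9
```

```bash
python3 -c "
from h import *
dl([566.9,20.2],93)
c=Cmd(572.62,-11.11,16.96);print(c.row(.1495,.07,-.475,11))
"
```

```text
t 28.05 ee [535.9  16.4 101.4] ydir -77.54 z [ 0.004  0.001 -1.   ] w 10.9 Fbox [ 6.7 -0.6] -6.5 q [-0.09  0.37 -0.28  0.92  0.    2.84]
rel box [-31.22   1.19] r 31.24 ang 177.81
dial by yaw 180.2608408726439 tau [ 0.19 -1.27 -0.04]
(array([533.68,  15.4 ]), np.float64(-77.26))
```

Call:
{"method": "move_arm", "body": {
  "commands": [
    [[0,0,0],[0,0,0],0],
    [[0,0,0],[0,0,0],0],
    [[0,0,0],[0.16,-0.07,0],0],
    [[0,0,-0.1495],[0,0,0],0],
    [[0,0,-0.1495],[0,0,0],0],
    [[0,0,-0.1495],[0,0,0],0],
    [[0,0,-0.1495],[0,0,0],0],
    [[0,0,-0.1495],[0,0,0],0],
    [[0,0,-0.1495],[0,0,0],0],
    [[0,0,-0.1495],[0,0,0],0],
    [[0,0,-0.1495],[0,0,0],0],
    [[0,0,-0.1495],[0,0,0],0]
  ]
}}

```text
time_s: 29.25
ee_pos: [534.8, 16.6, 101.3]
tcp_rot: [0.706, 0.708, -0.0, -0.0]
ft_force: [0.0, 0.2, -0.5]
width: 42.8
```

Call:
{"method": "move_arm", "body": {
  "commands": [
    [[0,0,-0.1495],[0,0,0],0],
    [[0,0,-0.1495],[0,0,0],0],
    [[0,0,-0.1495],[0,0,0],0],
    [[0,0,-0.1495],[0,0,0],0],
    [[0,0,-0.1495],[0,0,0],0],
    [[0,0,-0.1495],[0,0,0],0],
    [[0,0,-0.1495],[0,0,0],0],
    [[0,0,-0.1495],[0,0,0],0],
    [[0,0,-0.1495],[0,0,0],0],
    [[0,0,-0.1495],[0,0,0],0],
    [[0,0,-0.1495],[0,0,0],0],
    [[0,0,-0.1495],[0,0,0],0]
  ]
}}

```text
time_s: 30.45
ee_pos: [534.8, 16.6, 101.3]
tcp_rot: [-0.112, 0.994, 0.0, -0.0]
ft_force: [-0.0, -0.9, 0.0]
width: 42.9
```

Call:
{"method": "move_arm", "body": {
  "commands": [
    [[0,0,0],[0,0,0],0.5],
    [[0,0,0],[0,0,0],1],
    [[0,0,0],[0,0,0],1],
    [[0,0,0],[0,0,0],1],
    [[0,0,0],[0,0,0],1]
  ]
}}

```text
time_s: 30.95
ee_pos: [535.0, 16.4, 101.4]
tcp_rot: [-0.109, 0.994, -0.0, -0.0]
ft_force: [-1.2, 0.4, 1.8]
width: 10.9
```

```bash
python3 -c "
from h import *
dl([566.9,20.2],-84)
p=ctrl.read_camera('side');a=p['color'][160:260,190:290];cv2.imwrite('pics/s13.png',cv2.resize(a,None,fx=6,fy=6,interpolation=cv2.INTER_CUBIC)[:600])
"
```

```text
t 30.95 ee [535.   16.4 101.4] ydir 102.53 z [-0. -0. -1.] w 10.9 Fbox [-1.1  0.6] 1.8 q [-0.09  0.37 -0.27  0.92 -0.   -0.31]
rel box [-32.1    1.37] r 32.13 ang 177.56
dial by yaw 177.33372913534598 tau [ 0.    0.2  -0.06]
```

View pics/s13.png

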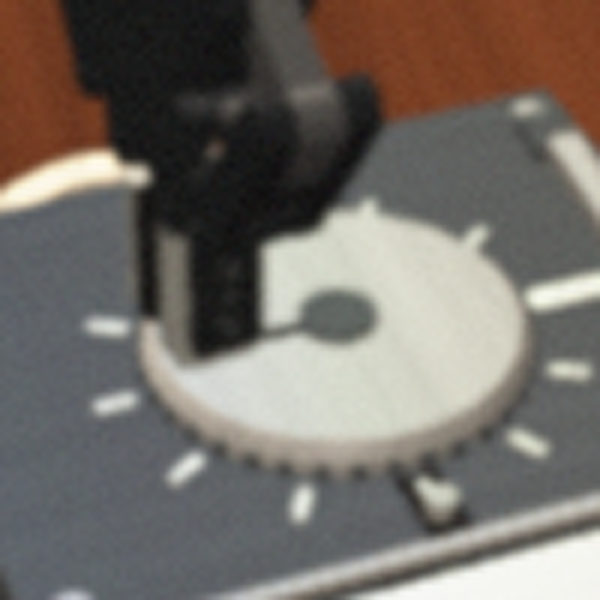

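Call:
{"method": "move_arm", "body": {
  "commands": [
    [[0,0,0.1495],[-0.085,0.47,0],1],
    [[0,0,0.1495],[-0.085,0.47,0],1],
    [[0,0,0.1495],[-0.085,0.47,0],1],
    [[0,0,0.1495],[-0.085,0.47,0],1],
    [[0,0,0.1495],[-0.085,0.47,0],1],
    [[0,0,0.1495],[-0.085,0.47,0],1],
    [[0,0,0.1495],[-0.085,0.47,0],1],
    [[0,0,0.1495],[-0.085,0.47,0],1],
    [[0,0,0.1495],[-0.085,0.47,0],1],
    [[0,0,0.1495],[-0.085,0.47,0],1],
    [[0,0,0.1495],[-0.085,0.47,0],1],
    [[0,0,0.1495],[-0.085,0.47,0],1]
  ]
}}

```text
time_s: 32.2
ee_pos: [566.2, 52.7, 101.2]
tcp_rot: [0.711, 0.704, -0.002, -0.003]
ft_force: [-11.0, 2.4, 11.7]
width: 10.7
```

```bash
python3 -c "
from h import *
dl([566.9,20.2],-84)
c=Cmd(534.8,16.6,102.7);print(c.row(.1495,-.085,.47,12))
"
```

```text
t 32.2 ee [566.2  52.7 101.2] ydir -0.58 z [-0.007  0.002 -1.   ] w 10.7 Fbox [-10.5   4.1] 11.7 q [-0.02  0.44 -0.17  0.97  0.    1.56]
rel box [ 4.48 32.21] r 32.52 ang 82.08
dial by yaw 74.22402743867092 tau [ 0.33  2.24 -0.17]
(array([569.93,  52.15]), np.float64(-0.09))
```

Call:
{"method": "move_arm", "body": {
  "commands": [
    [[0,0,0.1495],[-0.085,0.47,0],1],
    [[0,0,0.1495],[-0.085,0.47,0],1],
    [[0,0,0.1495],[-0.085,0.47,0],1],
    [[0,0,0.1495],[-0.085,0.47,0],1],
    [[0,0,0.1495],[-0.085,0.47,0],1],
    [[0,0,0],[0,0,0],1]
  ]
}}

```text
time_s: 32.8
ee_pos: [589.2, 44.2, 101.3]
tcp_rot: [0.917, 0.398, -0.0, -0.004]
ft_force: [-4.6, 8.2, 5.3]
width: 10.8
```

```bash
python3 -c "
from h import *
dl([566.9,20.2],-84)
c=Cmd(534.8,16.6,102.7);print(c.row(.1495,-.085,.47,17))
p=ctrl.read_camera('side');a=p['color'][160:260,190:290];cv2.imwrite('pics/s14.png',cv2.resize(a,None,fx=6,fy=6,interpolation=cv2.INTER_CUBIC)[:600])
"
```

```text
t 32.8 ee [589.2  44.2 101.3] ydir -43.12 z [-0.003  0.007 -1.   ] w 10.8 Fbox [-3.3  8.8] 5.3 q [-0.04  0.48 -0.11  0.99  0.01  2.29]
rel box [25.84 20.11] r 32.74 ang 37.89
dial by yaw 31.675859677233277 tau [ 1.49  0.96 -0.28]
(array([590.65,  41.38]), np.float64(-42.92))
```

View pics/s14.png

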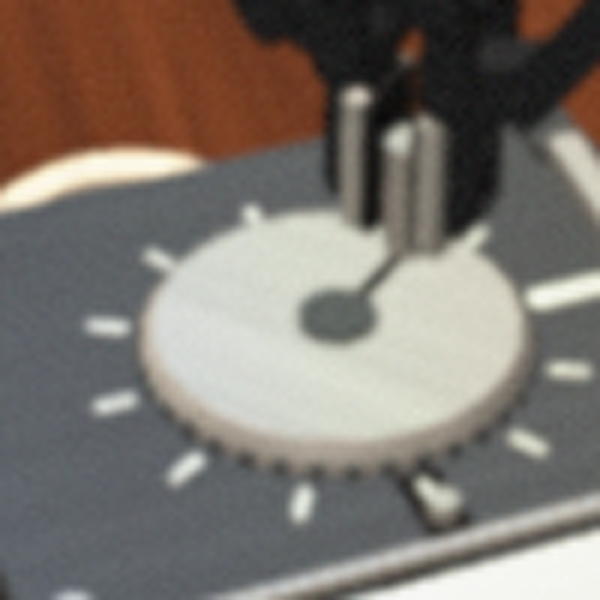

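Call:
{"method": "move_arm", "body": {
  "commands": [
    [[0,0,0.065],[-0.04,0.205,0],1],
    [[0,0,0.065],[-0.04,0.205,0],1],
    [[0,0,0],[0,0,0],1],
    [[0,0,0],[0,0,0],1]
  ]
}}

```text
time_s: 33.25
ee_pos: [591.9, 41.2, 101.3]
tcp_rot: [0.941, 0.339, 0.0, -0.004]
ft_force: [-4.5, 8.6, 4.3]
width: 10.7
```

```bash
python3 -c "
from h import *
dl([566.9,20.2],-84)
p=ctrl.read_camera('side');a=p['color'][160:260,190:290];cv2.imwrite('pics/s15.png',cv2.resize(a,None,fx=6,fy=6,interpolation=cv2.INTER_CUBIC)[:600])
x,y,t,z=566.86,20.03,.157,86.3
print('cap',(proj(p,[x,y,z+9.7])-[190,160])*6)
for d in(25,28,30,32,35,38):
    a=t+np.radians(d);print(d,[((proj(p,[x+q*np.cos(a),y+q*np.sin(a),z+9])-[190,160])*6).round(0) for q in(9,26)])
"
```

```text
t 33.25 ee [591.9  41.2 101.3] ydir -50.42 z [-0.002  0.007 -1.   ] w 10.7 Fbox [-3.1  9.2] 4.3 q [-0.04  0.48 -0.1   0.99  0.01  2.41]
rel box [28.04 16.72] r 32.65 ang 30.81
dial by yaw 24.38422610388743 tau [ 1.7   0.76 -0.18]
cap [337.1589934  312.62823778]
25 [array([365., 297.]), array([415., 264.])]
28 [array([363., 296.]), array([411., 261.])]
30 [array([362., 296.]), array([408., 260.])]
32 [array([361., 295.]), array([405., 258.])]
35 [array([359., 294.]), array([400., 256.])]
38 [array([357., 294.]), array([394., 254.])]
```

View pics/s15.png

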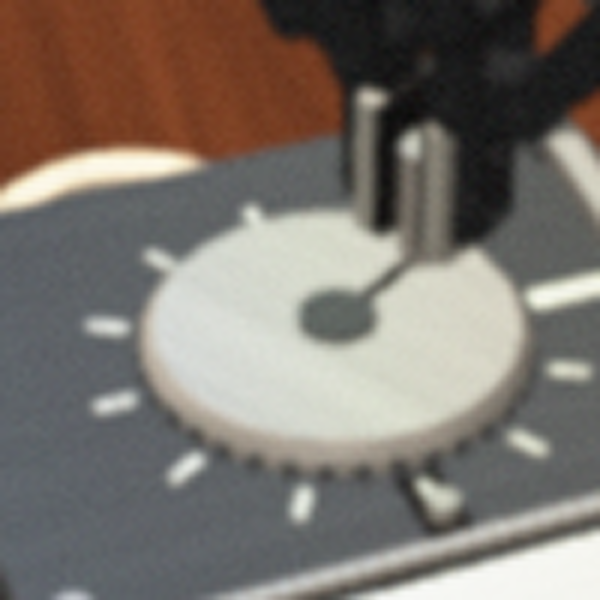

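Dial at 11 o'clock (29 to 31°), second arrival. Now slow anticlockwise at 1 rad/s.

Call:
{"method": "move_arm", "body": {
  "commands": [
    [[0,0,-0.1],[0.02,-0.32,0],1],
    [[0,0,-0.1],[0.02,-0.32,0],1],
    [[0,0,-0.1],[0.02,-0.32,0],1],
    [[0,0,-0.1],[0.02,-0.32,0],1],
    [[0,0,-0.1],[0.02,-0.32,0],1],
    [[0,0,-0.1],[0.02,-0.32,0],1],
    [[0,0,-0.1],[0.02,-0.32,0],1],
    [[0,0,-0.1],[0.02,-0.32,0],1],
    [[0,0,-0.1],[0.02,-0.32,0],1],
    [[0,0,-0.1],[0.02,-0.32,0],1]
  ]
}}

```text
time_s: 34.3
ee_pos: [565.2, 53.2, 101.3]
tcp_rot: [0.662, 0.749, 0.0, -0.001]
ft_force: [-3.0, 1.8, 3.4]
width: 10.5
```

```bash
python3 -c "
from h import *
dl([566.9,20.2],-84)
c=Cmd(590.65,41.38,-42.92);c.row(.065,-.04,.205,2);print(c.row(-.1,.02,-.32,10))
p=ctrl.read_camera('side');a=p['color'][160:260,190:290];cv2.imwrite('pics/s16.png',cv2.resize(a,None,fx=6,fy=6,interpolation=cv2.INTER_CUBIC)[:600])
"
```

```text
t 34.3 ee [565.2  53.2 101.3] ydir 7.03 z [-0.001  0.002 -1.   ] w 10.5 Fbox [-2.7  2.3] 3.4 q [-0.02  0.43 -0.18  0.96  0.    1.43]
rel box [ 3.65 32.87] r 33.07 ang 83.67
dial by yaw 81.83360407322158 tau [ 0.34  0.59 -0.24]
(array([565.88,  52.44]), np.float64(6.93))
```

View pics/s16.png

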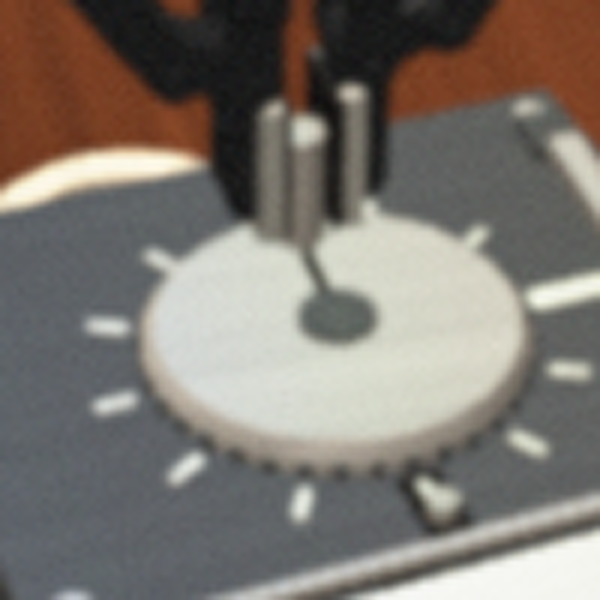

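Call:
{"method": "move_arm", "body": {
  "commands": [
    [[0,0,-0.1],[0.02,-0.32,0],1],
    [[0,0,-0.1],[0.02,-0.32,0],1],
    [[0,0,-0.1],[0.02,-0.32,0],1],
    [[0,0,-0.1],[0.02,-0.32,0],1],
    [[0,0,-0.1],[0.02,-0.32,0],1],
    [[0,0,-0.1],[0.02,-0.32,0],1]
  ]
}}

```text
time_s: 34.95
ee_pos: [547.4, 46.5, 101.3]
tcp_rot: [0.412, 0.911, -0.0, -0.001]
ft_force: [-2.6, -0.4, 3.6]
width: 10.8
```

```bash
python3 -c "
from h import *
dl([566.9,20.2],-84)
c=Cmd(565.88,52.44,6.93);print(c.row(-.1,.02,-.32,6))
"
```

```text
t 34.95 ee [547.4  46.5 101.3] ydir 41.29 z [-0.001  0.    -1.   ] w 10.8 Fbox [-2.6  0. ] 3.6 q [-0.03  0.4  -0.23  0.94  0.    0.82]
rel box [-15.04  29.11] r 32.77 ang 117.32
dial by yaw 116.09001462027649 tau [-0.02  0.63 -0.18]
(array([547.82,  46.68]), np.float64(41.31))
```

Call:
{"method": "move_arm", "body": {
  "commands": [
    [[0,0,-0.1],[0.02,-0.32,0],1],
    [[0,0,-0.1],[0.02,-0.32,0],1],
    [[0,0,-0.1],[0.02,-0.32,0],1],
    [[0,0,-0.1],[0.02,-0.32,0],1],
    [[0,0,-0.1],[0.02,-0.32,0],1],
    [[0,0,-0.1],[0.02,-0.32,0],1]
  ]
}}

```text
time_s: 35.55
ee_pos: [536.4, 30.8, 101.3]
tcp_rot: [0.125, 0.992, -0.001, 0.0]
ft_force: [-0.1, -1.7, 1.5]
width: 11.1
```

```bash
python3 -c "
from h import *
dl([566.9,20.2],-84)
c=Cmd(565.88,52.44,6.93);print(c.row(-.1,.02,-.32,12))
"
```

```text
t 35.55 ee [536.4  30.8 101.3] ydir 75.64 z [-0.    -0.001 -1.   ] w 11.1 Fbox [-0.3 -1.7] 1.5 q [-0.06  0.38 -0.27  0.93 -0.    0.19]
rel box [-28.37  15.37] r 32.27 ang 151.55
dial by yaw 150.4428745563847 tau [-0.3   0.21 -0.23]
(array([536.16,  31.73]), np.float64(75.68))
```

Call:
{"method": "move_arm", "body": {
  "commands": [
    [[0,0,-0.1],[0.02,-0.32,0],1],
    [[0,0,-0.1],[0.02,-0.32,0],1],
    [[0,0,-0.1],[0.02,-0.32,0],1],
    [[0,0,-0.1],[0.02,-0.32,0],1],
    [[0,0,-0.1],[0.02,-0.32,0],1],
    [[0,0,-0.1],[0.02,-0.32,0],1]
  ]
}}

```text
time_s: 36.15
ee_pos: [536.0, 17.5, 101.2]
tcp_rot: [-0.175, 0.985, 0.006, 0.002]
ft_force: [1.4, 20.4, -0.4]
width: 10.5
```

```bash
python3 -c "
from h import *
dl([566.9,20.2],-84)
c=Cmd(565.88,52.44,6.93);print(c.row(-.1,.02,-.32,18))
"
```

```text
t 36.15 ee [536.   17.5 101.2] ydir 110.17 z [ 0.002  0.012 -1.   ] w 10.5 Fbox [ 4.7 20. ] -0.4 q [-0.09  0.37 -0.27  0.92  0.01 -0.44]
rel box [-30.9    2.28] r 30.99 ang 175.78
dial by yaw 184.96836761375178 tau [ 3.85 -0.42 -0.19]
(array([534.98,  12.81]), np.float64(110.06))
```

```bash
python3 -c "
from h import *
p=ctrl.read_camera('side');a=p['color'][160:260,190:290];cv2.imwrite('pics/s17.png',cv2.resize(a,None,fx=6,fy=6,interpolation=cv2.INTER_CUBIC)[:600])
"
```

```text
(no output)
```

View pics/s17.png

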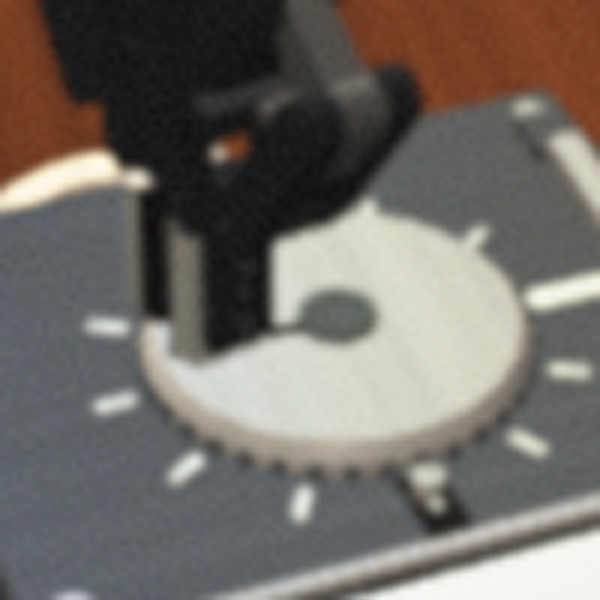

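The latch has dropped: the stud moved from (438,497) to (430,480) toward the dial, and the dial stopped dead at 20 N. Releasing and rising.

Call:
{"method": "move_arm", "body": {
  "commands": [
    [[0,0,0.1],[-0.02,0.32,0],1],
    [[0,0,0],[0,0,0],0],
    [[0,0,0],[0,0,0],0],
    [[0,0,0],[0,0,0],0],
    [[0,0,0],[0,0,-2],0],
    [[0,0,0],[0,0,-3],0],
    [[0,0,0.045],[0,0,-3],0.3],
    [[0,0,0.045],[0,0,0],1],
    [[0,0,0],[0,0,0],1],
    [[0,0,0],[0,0,0],1]
  ]
}}

```text
time_s: 37.2
ee_pos: [534.0, 15.5, 180.8]
tcp_rot: [-0.079, 0.997, 0.0, -0.0]
ft_force: [-0.6, -0.2, -1.5]
width: -0.1
```

```bash
python3 -c "
from h import *
dl([566.9,20.2],-84)
for n,(a,b,c,d),f in (('side',(150,384,150,480),2.4),('top',(60,300,180,450),2.4)):
    p=ctrl.read_camera(n);cv2.imwrite(f'pics/{n}18.png',cv2.resize(p['color'][a:b,c:d],None,fx=f,fy=f,interpolation=cv2.INTER_CUBIC))
"
```

```text
t 37.2 ee [534.   15.5 180.8] ydir 99.09 z [-0.001  0.    -1.   ] w -0.1 Fbox [-0.6 -0.1] -1.5 q [-0.09  0.32 -0.14  1.12 -0.   -0.25]
rel box [-33.22   0.6 ] r 33.22 ang 178.97
dial by yaw 173.89319424095805 tau [ 0.01 -0.07 -0.  ]
```

View pics/side18.png

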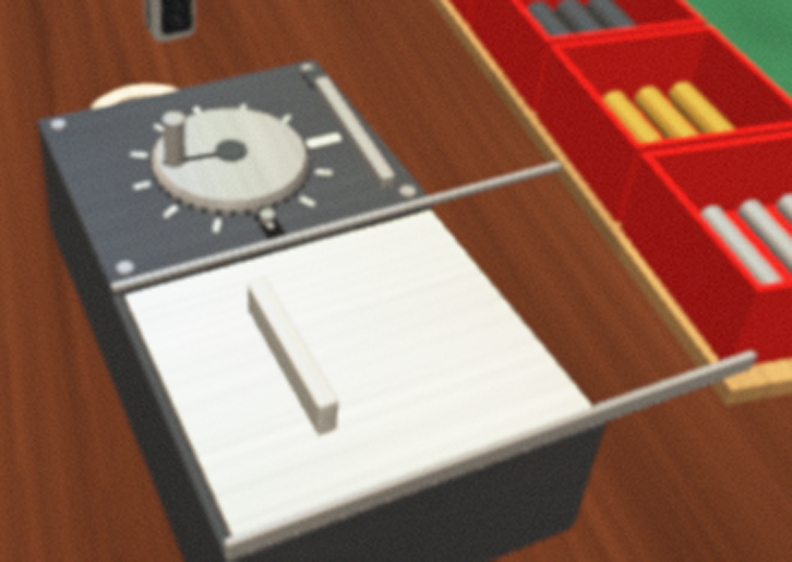

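Call:
{"method": "move_arm", "body": {
  "commands": [
    [[0,0,0],[0.82,-3.6,0],1],
    [[0,0,0],[0.82,-3.6,0],1],
    [[0,0,0],[0.82,-3.6,0],1],
    [[0,0,0],[0.84,-3.6,0],1],
    [[0,0,0],[0,0,3],1],
    [[0,0,0],[0,0,3],1],
    [[0,0,0],[0,0,2],1],
    [[0,0,0],[0,0,0.8],1],
    [[0,0,0],[0,0,0],1]
  ]
}}

```text
time_s: 38.2
ee_pos: [523.0, -131.1, 91.7]
tcp_rot: [-0.079, 0.997, 0.001, -0.002]
ft_force: [0.6, 0.3, 1.1]
width: -0.0
```

```bash
python3 -c "
from h import *
st([566.9,20.2])
p=ctrl.read_camera('side');cv2.imwrite('pics/side19.png',cv2.resize(p['color'][150:384,150:480],None,fx=2.4,fy=2.4,interpolation=cv2.INTER_CUBIC))
"
```

```text
t 38.2 ee [ 523.  -131.1   91.7] ydir 99.08 z [-0.003  0.001 -1.   ] w -0.0 Fbox [0.6 0.2] 1.1 q [-0.36  0.39 -0.27  0.91  0.   -0.52]
rel box [ -67.5  -142.35] r 157.54 ang -115.37
```

View pics/side19.png

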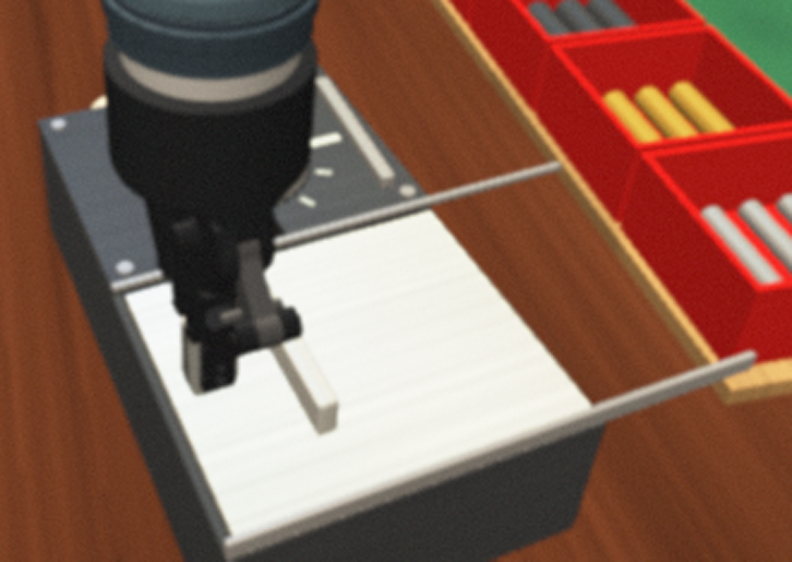

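Call:
{"method": "move_arm", "body": {
  "commands": [
    [[0,0,0],[-1,0,0],1],
    [[0,0,0],[-1,0,0],1],
    [[0,0,0],[-1,0,0],1],
    [[0,0,0],[-1,0,0],1],
    [[0,0,0],[-1,0,0],1],
    [[0,0,0],[-1,0,0],1]
  ]
}}

```text
time_s: 38.85
ee_pos: [584.7, -122.0, 93.3]
tcp_rot: [-0.079, 0.997, -0.0, 0.0]
ft_force: [-1.8, -1.4, 1.6]
width: 0.2
```

```bash
python3 -c "
from h import *
st([566.9,20.2])
p=ctrl.read_camera('side');cv2.imwrite('pics/side20.png',cv2.resize(p['color'][150:384,150:480],None,fx=2.4,fy=2.4,interpolation=cv2.INTER_CUBIC))
"
```

```text
t 38.85 ee [ 584.7 -122.    93.3] ydir 99.07 z [ 0. -0. -1.] w 0.2 Fbox [-2.  -1.1] 1.6 q [-0.31  0.49 -0.1   0.97 -0.   -0.47]
rel box [  -5.2  -143.25] r 143.35 ang -92.08
```

View pics/side20.png

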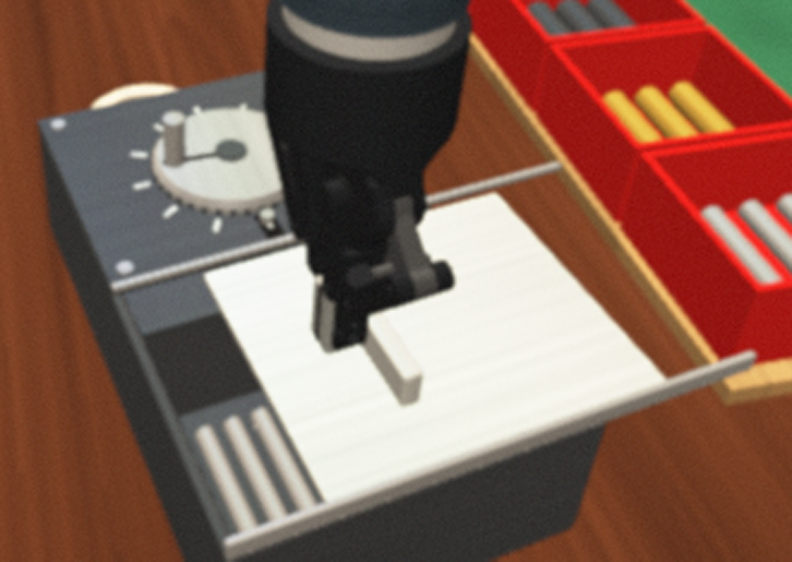

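The cover slides. Push on to the stop.

Call:
{"method": "move_arm", "body": {
  "commands": [
    [[0,0,0],[-1,0,0],1],
    [[0,0,0],[-1,0,0],1],
    [[0,0,0],[-1,0,0],1],
    [[0,0,0],[-1,0,0],1],
    [[0,0,0],[-0.5,0,0],1],
    [[0,0,0],[-0.4,0,0],1],
    [[0,0,0],[0,0,0],1],
    [[0,0,0],[0,0,0],1]
  ]
}}

```text
time_s: 39.7
ee_pos: [632.4, -114.5, 93.3]
tcp_rot: [-0.079, 0.997, 0.0, 0.0]
ft_force: [0.4, -0.3, 0.0]
width: -0.2
```

```bash
python3 -c "
from h import *
st([566.9,20.2])
"
```

```text
t 39.7 ee [ 632.4 -114.5   93.3] ydir 99.06 z [ 0.001  0.    -1.   ] w -0.2 Fbox [ 0.3 -0.3] 0.0 q [-0.28  0.58  0.04  1.03  0.   -0.44]
rel box [  43.15 -143.44] r 149.79 ang -73.26
```

Call:
{"method": "move_arm", "body": {
  "commands": [
    [[0,0,0],[-0.3,0,0],1],
    [[0,0,0],[-0.3,0,0],1],
    [[0,0,0],[-0.2,0,0],1],
    [[0,0,0],[0,0,0],1]
  ]
}}

```text
time_s: 40.1
ee_pos: [633.8, -114.2, 93.3]
tcp_rot: [-0.078, 0.997, -0.001, -0.006]
ft_force: [-16.8, -2.9, 12.0]
width: 0.2
```

```bash
python3 -c "
from h import *
st([566.9,20.2])
p=ctrl.read_camera('side');cv2.imwrite('pics/side21.png',cv2.resize(p['color'][150:384,150:480],None,fx=2.4,fy=2.4,interpolation=cv2.INTER_CUBIC))
"
```

```text
t 40.1 ee [ 633.8 -114.2   93.3] ydir 98.98 z [-0.012 -0.003 -1.   ] w 0.2 Fbox [-17.   -0.2] 12.0 q [-0.27  0.59  0.06  1.05 -0.01 -0.43]
rel box [  44.57 -143.4 ] r 150.17 ang -72.74
```

View pics/side21.png

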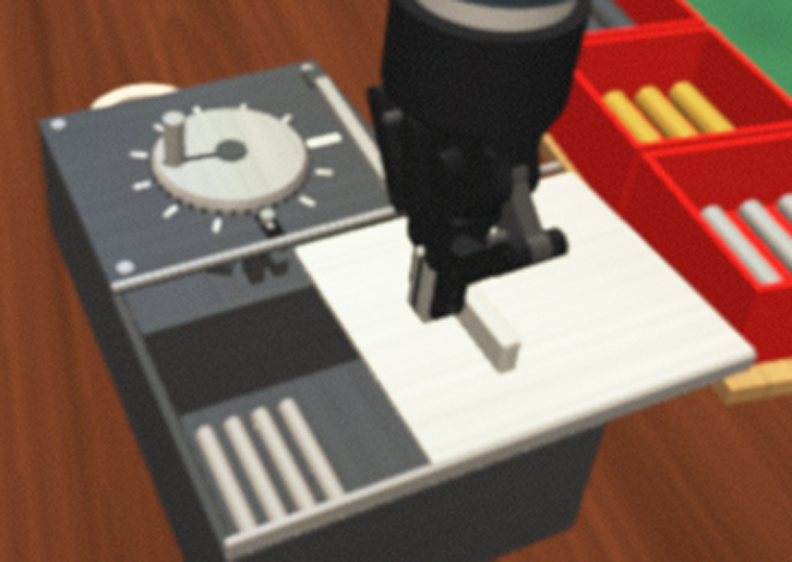

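Hard stop reached with 17 N at the predicted travel. Back off and rise.

Call:
{"method": "move_arm", "body": {
  "commands": [
    [[0,0,0],[1,0,0],1],
    [[0,0,0],[2,0,0],1],
    [[0,0,0],[0,0,-3],1],
    [[0,0,0],[0,0,-4],1],
    [[0,0,0],[0,0,-4],1],
    [[0,0,0],[3,0,0],1],
    [[0,0,0],[4,0,0],1],
    [[0,0,0],[4,0,0],1],
    [[0,0,0],[0,0,0],1],
    [[0,0,0],[0,0,0],1],
    [[0,0,0],[0,0,0],1]
  ]
}}

```text
time_s: 41.25
ee_pos: [503.3, -135.6, 203.9]
tcp_rot: [-0.079, 0.997, -0.0, 0.001]
ft_force: [0.2, -0.2, 0.5]
width: 0.2
```

```bash
python3 -c "
from h import *
st([566.9,20.2])
p=ctrl.read_camera('side');cv2.imwrite('pics/side22.png',cv2.resize(p['color'],None,fx=1.5,fy=1.5,interpolation=cv2.INTER_CUBIC))
"
```

```text
t 41.25 ee [ 503.3 -135.6  203.9] ydir 99.07 z [ 0.002 -0.001 -1.   ] w 0.2 Fbox [ 0.1 -0.2] 0.5 q [-0.39  0.28 -0.13  1.16  0.   -0.54]
rel box [ -87.73 -143.61] r 168.29 ang -121.42
```

View pics/side22.png

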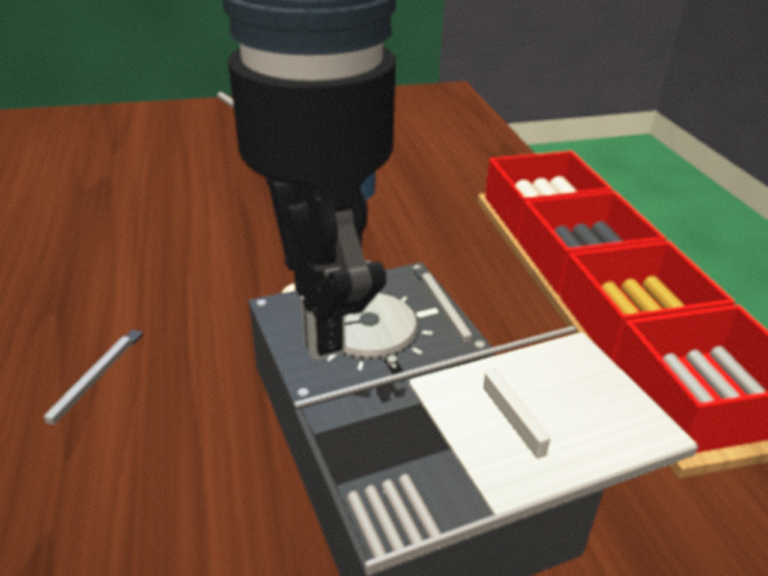

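The cover is fully open, at its front edge from (411,381) to (495,513). The chisel is in place and the arm is clear. Handing in.

```bash
python3 -c "
from cell import ctrl
print(ctrl.hand_in())"
```

```text
the job is handed in; nothing more can be done
None
```

The box is unlocked and its cover is fully open. I handed the job in at about 41 s of the 72 s allowed; no verdict came back.

**Dial:**
- I turned it anticlockwise to the 8 o'clock mark for the third time. The arm's position gave 119–120°. The camera picture first read about 115–116° against the 120° wanted; I took that for a bias in where I placed the cap's centre, and the corrected reading was about 118.5–120°.
- Then I turned it clockwise past 11 once and stopped at 11 the second time, at about 29–31° against 30°.
- Then I turned it slowly anticlockwise at about 1 rad/s. It stopped dead at about 176°, with 20 N building up, and the latch stud had visibly moved towards the dial.

**Cover:** I pushed it by its bar until it met its stop, with 17 N building up at the travel I expected for about 90 mm. The last picture shows the cover open, the chisel undisturbed and the arm clear of everything.

**What went wrong:** My first grip kept the gripper's angle fixed, and it slipped outward on the peg during the first turn, with about 20 N on the wrist. It was still inside the anticlockwise phase, before any stop. I regripped and turned the gripper with the peg from then on.

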